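# Refill the peg dispenser over the washing machine

## Task

Get the pegs ready for the wash: take the orange lid off the long white peg box by tipping it up at its black grip bar while its other end still rests on the box, then lift it away and lay it right way up on the middle of the cork mat. Next put every clothes peg from the grey tray into the box. Then carry the box upright to the blue dispenser, set it centred and lined up on the silver sprung plate and, still holding it, press it down until the plate is fully depressed so that the refill registers; let go and leave it standing there, with everything else left where it was.

Things in the scene. Friction and masses are not known exactly. Their poses are not given: they have to be found in the camera images.
- peg_box: Long white plastic peg box, loose, 200 g, open on top: 160 mm (x) by 66 mm (y) by 60 mm high, walls and floor 4 mm (inside 152 x 58 mm). Origin: centre of its underside, z up, x along its length. Stiff enough to be gripped across the 66 mm anywhere along its sides, with 60 N; holds all the pegs lying lengthwise, two or three abreast.
- lid: Loose orange lid, 100 g, seated on the box rim by its weight, x as the box's. Plate 168 (x) x 74 mm, z = 6 to 11 mm; plug 146 x 52 x 6 mm under it, 3 mm play in the box. Origin: centre of the plug's underside, z up; seated, 54 mm above the box's origin. Black ribbed grip bar on the plate at x = +62 mm: 14 (x) x 50 (y) mm, 24 mm tall, top at z = 35 mm.
- lid_grip (a point): Centre of the top face of the lid's black grip bar (62, 0, 35 mm in the lid's frame).
- lid_heel (a point): Middle of the lid plate's lower edge at the end away from the grip bar (-84, 0, 6 mm in the lid's frame); the edge the lid pivots about when tipped.
- mat: Cork mat, fixed, 200 mm (x) by 120 mm (y), 4 mm thick. Origin: centre of its underside, z up. A lid lying right way up on it has its origin 4 mm above the worktop.
- tray: Low grey plastic tray, fixed, 270 mm (x) by 330 mm (y), floor 3 mm thick, rim 8 mm high; the pegs start lying in it. Origin: centre of its underside.
- dock: Blue peg dispenser, fixed: base 200 mm (x) by 104 mm (y), 34 mm high, and at its +x end a tower 40 mm thick (x = 100 to 140 mm), 85 mm high. Origin: centre of the base's underside, z up.
- plate (a joint): Travel of the dispenser's sprung plate: 0 m up, 0.012 m fully down. The spring gives about 2 N at the top and 15 N when fully down, and the plate rises again when released; the loaded box alone sinks it 1 to 3 mm.
- plate_top (a point): Centre of the upper face of the silver sprung plate (176 mm in x by 80 mm in y) on the dispenser, 50 mm above the worktop when up; x along its length. It moves straight down with the plate.
- peg1: Large clothes peg, yellow, loose, 22 g, a closed bar 110 mm (x) by 18 mm (y) by 18 mm high; origin: centre of its underside. May be absent (None from the start).
- peg2: Large clothes peg, green, loose, 22 g, a closed bar 110 mm (x) by 18 mm (y) by 18 mm high; origin: centre of its underside. May be absent (None from the start).
- peg3: Large clothes peg, red, loose, 22 g, a closed bar 110 mm (x) by 18 mm (y) by 18 mm high; origin: centre of its underside. May be absent (None from the start).
- peg4: Large clothes peg, blue, loose, 22 g, a closed bar 110 mm (x) by 18 mm (y) by 18 mm high; origin: centre of its underside. May be absent (None from the start).
- peg5: Large clothes peg, pale wood, loose, 22 g, a closed bar 110 mm (x) by 18 mm (y) by 18 mm high; origin: centre of its underside. May be absent (None from the start).
- peg6: Large clothes peg, white, loose, 22 g, a closed bar 110 mm (x) by 18 mm (y) by 18 mm high; origin: centre of its underside. May be absent (None from the start).
- soap: Cream soap bar 85 x 45 x 24 mm lying in the tray beside the pegs; a bystander, to be left where it is. Origin: centre of its underside.
- brush: Wooden scrubbing brush 150 x 50 x 41 mm; a bystander, to be left where it is. Origin: centre of its underside.
- mug: Blue ceramic mug, 95 mm tall, 82 mm across, handle at +y; a bystander, to be left where it is. Origin: centre of its underside.
- spray: Chrome spray bottle with black head, 64 mm across, 200 mm tall; a bystander, to be left where it is. Origin: centre of its underside.
- sewing_box: Latched green and white plastic sewing box 124 x 174 x 75 mm; a bystander, to be left where it is. Origin: centre of its underside.
- softener: White bottle with blue cap, 68 mm across, 190 mm tall; a bystander, to be left where it is. Origin: centre of its underside.
- thread: Red thread spool, 44 mm across, 55 mm tall; a bystander, to be left where it is. Origin: centre of its underside.
Mind the look-alikes: they are no part of the job. Of the things like the peg3, leave any that is pink; of the rest the larger one is meant.

How it is judged:
By the outcome, as a careful person would: the job done as asked, in the order asked, and still so for the second after the job is handed in, with the robot touching nothing.
Of peg1, peg2, peg3, peg4, peg5, peg6 only 4 to 6 are there at a start; the rules pass over those that are not, and their reading is None.
At some moment in a run one of peg1, peg2, peg3, peg4, peg5, peg6 may be knocked a few centimetres aside while the robot is not near it.
Once in a run the grip may slacken for a moment while it holds something.
It also fails if it takes over 208 s, if anything falls off the work surface, if the arm or the gripper's body presses on something with over 40 N, if the wrist force passes 120 N, or if a joint passes its speed limit or range.

## Robot

A 6-joint arm with a two-finger parallel gripper is mounted at the origin on the work surface. World frame = base frame: x ahead of the robot, y to its left, z up, the work surface at z = 0. Lengths are in m, angles in rad, forces in N, time in s.
With the tool pointing down it reaches from about 0.3 to 0.875 m from the base axis. Payload 4.2 kg.
Tool frame: the origin (TCP) lies midway between the tips of the shut fingers; the grasp point (between the pads) lies 19 mm behind it; z points along the fingers, y is the line along which they close (so a half turn about z gives the same grasp; the last joint's range is limited). The gripper opens to 85 mm and grips with 20 to 120 N. Pads are 22 mm wide; open, the fingers measure 114 mm over their backs; the gripper's body (76 mm by 85 mm) begins 54 mm behind the grasp point. The pads swing forward as they close: fully open they stand 13 mm farther back than shut.
Start: joints at [-1.339, 0.32, 1.565, -0, 1.257, -0.02], TCP at [0.143, -0.557, 0.231] pointing down, gripper open.
Joint ranges: [-3.11, 3.11], [-0.84, 2.01], [0.21, 2.61], [-1.34, 4.49], [0.05, 2.63], [-2.56, 2.56]. Speed limits (rad/s): [2.57, 2.57, 3.14, 3.14, 3.14, 3.14].

## Interface

Orientations are given as a 3x3 rotation matrix whose columns are the frame's x, y, z axes.
In Python, from cell import * gives the robot as it stands.
- The arm moves only by the shell command python3 -m handwheel 'ROWS' [FORCE]. ROWS is a JSON object of lists of equal length, an entry for each row: "offset": the shift along the tool's x, y, z in mm, a list of three; "roll": the turn about the tool's z in degrees; "jaw": the closure, from -1 (fully open) to 1 (shut). A call has 1 to 10 rows; each row shifts and turns the commanded pose from where the row before left it, along the tool's axes as they then stand; what a row does not reach is not made up. A row lasts 1/10 s, in which the tool goes at most 50 mm and 8.59 degrees, less where a joint would pass 70% of its speed; a pose out of reach is approached as far as the arm can. A call is refused whole if a number of a shift passes 50 or a number of a turn 8.59, either way. A call with a gripper value outside its range is refused whole. The fingers move at their own pace and stop on an object; FORCE is the grip in N (left out, the last holds). Time passes only in rows, so rows that do not move let the fingers close. It gives the time, the measured TCP pose, the force, the opening and the grip force at its end, in the units of the state.
- get_state(): the state, without advancing time (a new reading comes with each control period).
- snapshot(name): name is "scene" or "top" or "wrist"; returns a dict with "color" (400x640x3 uint8, blue, green, red), "fx", "fy", "cx", "cy" (pixels), "R" (3x3) and "t" (3): a world point X has camera coordinates R X + t; the wrist camera has in their place "hand_eye" (4x4, takes a point from camera to tool coordinates, whose origin is the TCP and whose axes are the flange's). Camera axes: x right, y down, z forward; pixel columns grow to the right and rows downward; lengths in m; the calibration is good to about 2 mm. A picture is of the moment at which its call begins: read the wrist's pose just before it. There is no depth.
- job_done(): hands the job in; it is judged then, once.
Trained networks look in a picture, given as the dict that the camera call returned (one of the last four; its "shot" number tells which), for a name from the list of things; names that differ only in an ending like _2 or _b are one class to them, and where a whole thing is asked for, a point or a joint stands for the part that bears it (a point fixed in the world has none). Each returns a list of dicts, best first, with "confidence" (0 to 1); they miss things now and then, are a little off and sometimes report something else, mostly with a low value. They report only what shows in the picture. A call takes as long as a camera call. They do not tell look-alikes from the thing itself.
- recognise(picture, name): "point" ([x, y, z] in m, in world coordinates, good to about 4 mm: the middle of the surface that is visible of it).
- masks_of(picture, name): "region" (400x640 bool, what is visible of it).
- spot_point(picture, name): "point" ([x, y, z] in m, in world coordinates, good to about 4 mm: a listed point, or the origin of a listed thing).
The state is a dict: "time": time; "qpos": joint angles; "joint_vel": joint speeds; "tau": joint torques, N m; "position": TCP position; "eef_rot": TCP orientation; "contact_force": force on the tool from outside, world axes, zero at the start; "moment": the same for the moment, N m; "gripper_width": finger opening in m; "grasp_force": force on a finger pad.
Only numpy, scipy, OpenCV 4.12 (cv2) and the standard library are available. Lean on these libraries where they do the work, as an engineer would, in place of code of your own. Each camera call takes 0.05 s, during which the arm holds its last target. There are 200 camera calls.

## Working session

There is one attempt and no reset: what is moved stays moved. The work goes in short steps, Python scripts to look and compute and a shell command to move; the robot and the scene stay as the last step left them, time stands still between calls to the robot, and variables do not carry over. Pictures are saved under pics/ and viewed, at most 15 in all, crops included, and the job is handed in when it is done.

```bash
ls; mkdir -p pics
cat > h.py <<'E'
from cell import *
import numpy as np, cv2
E
python3 - <<'E'
from h import *
s=get_state(); print(s['time'],s['position'],np.round(s['eef_rot'],3).tolist(),s['gripper_width'])
a=snapshot("scene"); b=snapshot("top")
cv2.imwrite('pics/scene.png',a['color']); cv2.imwrite('pics/top.png',b['color'])
for n in ["peg_box","lid","lid_grip","lid_heel","mat","tray","dock","plate_top","peg1","peg2","peg3","peg4","peg5","peg6","soap"]:
    for nm,p in (("S",a),("T",b)):
        try: print(n,nm,[(np.round(d['point'],3).tolist(),round(d['confidence'],2)) for d in spot_point(p,n)[:3]])
        except Exception as e: print(n,nm,repr(e)[:80])
for p in (a,b): print(p['fx'],p['cx'],p['cy'],np.round(p['R'],3).tolist(),np.round(p['t'],3))
E
```

```text
pics
0.0 [ 0.14313956 -0.55638289  0.23049593] [[0.968, 0.249, -0.0], [0.249, -0.968, 0.002], [0.0, -0.002, -1.0]] 0.08505564253399663
peg_box S [([0.492, 0.424, 0.001], 0.94)]
peg_box T [([0.495, 0.419, -0.001], 0.87)]
lid S [([0.496, 0.038, -0.002], 0.34)]
lid T [([0.494, 0.428, 0.055], 0.92), ([0.55, 0.434, 0.089], 0.41)]
lid_grip S [([0.554, 0.436, 0.091], 0.68)]
lid_grip T [([0.552, 0.436, 0.087], 0.56)]
lid_heel S [([0.409, 0.414, 0.06], 0.74), ([0.688, 0.356, 0.0], 0.49)]
lid_heel T [([0.413, 0.409, 0.062], 0.98), ([0.489, 0.425, 0.058], 0.65)]
mat S [([0.545, -0.268, -0.002], 0.97)]
mat T [([0.546, -0.266, -0.001], 0.96)]
tray S [([0.558, 0.01, 0.003], 0.7), ([0.496, 0.118, 0.004], 0.41)]
tray T [([0.556, 0.003, -0.002], 0.6)]
dock S [([0.486, 0.27, -0.0], 0.64), ([0.492, 0.425, 0.002], 0.61), ([0.411, 0.408, 0.06], 0.41)]
dock T [([0.487, 0.273, 0.002], 0.87)]
plate_top S [([0.746, 0.156, -0.002], 0.46), ([0.484, 0.271, 0.002], 0.43), ([0.776, -0.036, -0.003], 0.39)]
plate_top T [([0.486, 0.272, 0.047], 0.96), ([0.489, -0.102, 0.004], 0.36)]
peg1 S [([0.324, -0.132, 0.001], 
[... 925 characters left out ...]
007], 0.77), ([0.619, -0.114, 0.005], 0.67), ([0.338, 0.097, -0.001], 0.67)]
peg6 S [([0.324, -0.132, 0.001], 0.65), ([0.619, -0.116, 0.003], 0.58), ([0.621, 0.132, 0.004], 0.57)]
peg6 T [([0.622, -0.026, 0.007], 0.77), ([0.619, -0.114, 0.005], 0.67), ([0.338, 0.097, -0.001], 0.67)]
soap S [([0.489, -0.111, 0.006], 0.76)]
soap T [([0.488, -0.102, 0.004], 0.71), ([0.494, 0.039, 0.001], 0.16)]
401.63851667610123 321.71617379501816 205.2131826210614 [[-0.292, 0.956, -0.017], [0.691, 0.198, -0.695], [-0.661, -0.215, -0.719]] [ 0.162 -0.304  1.662]
469.11764485862096 326.4512221378242 200.28912086658025 [[-0.014, -1.0, -0.003], [-0.984, 0.015, -0.178], [0.178, 0.0, -0.984]] [-0.01   0.561  1.162]
```

View pics/top.png

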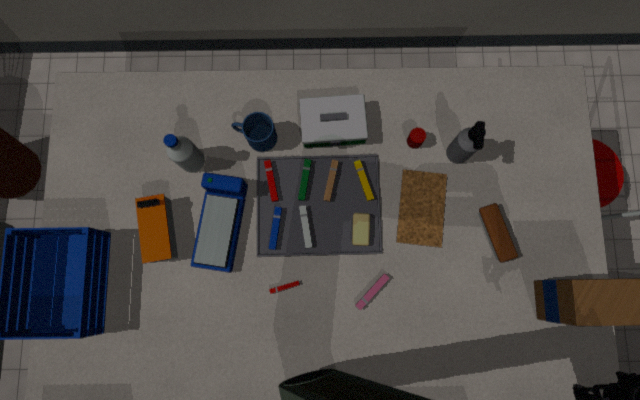

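View pics/scene.png

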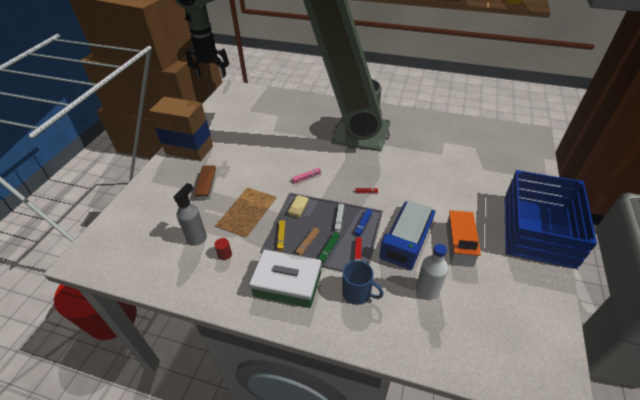

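Top view: lid and box at (153,228), dock at (220,222), tray centre at (320,205), mat at (422,208). All six pegs are in the tray: red (271,180), green (306,180), wood (332,180), yellow (364,179), blue (275,228) and white (306,226). The small red (285,287) and pink (373,291) pegs lie outside and are decoys. The scene view agrees.

```bash
cat >> h.py <<'E'
def plane(p,uv,z):
    uv=np.asarray(uv,float).reshape(-1,2)
    R,t=np.array(p['R']),np.array(p['t'])
    d=np.c_[(uv[:,0]-p['cx'])/p['fx'],(uv[:,1]-p['cy'])/p['fy'],np.ones(len(uv))]@R
    c=-R.T@t
    return (c+d*((z-c[2])/d[:,2])[:,None])
def wristcam(s):
    "wrist snapshot with world R,t"
    p=snapshot("wrist"); H=np.eye(4);H[:3,:3]=s['eef_rot'];H[:3,3]=s['position']
    C=np.linalg.inv(H@np.array(p['hand_eye'])); q=dict(p); q['R']=C[:3,:3]; q['t']=C[:3,3]; return p,q
def rect(q,m,z):
    "metric min-area rectangle of mask at height z: centre, long, short, yaw of long axis (deg, -90..90)"
    c=max(cv2.findContours(m.astype(np.uint8),0,2)[0],key=cv2.contourArea).reshape(-1,2)
    w=plane(q,c,z)[:,:2].astype(np.float32)*1000
    (cx,cy),(a,b),_=r=cv2.minAreaRect(w); B=cv2.boxPoints(r); e=B[1]-B[0];f=B[2]-B[1]
    l=e if np.hypot(*e)>np.hypot(*f) else f
    y=np.degrees(np.arctan2(l[1],l[0])); y=(y+90)%180-90
    return np.round([cx,cy,max(a,b),min(a,b),y],1)
def go(x,y,z,yaw=None):
    "offset (mm) tool axes and roll (deg) to put TCP at x,y,z mm with tool y axis along yaw+90 (fingers closing across a thing with long axis yaw)"
    s=get_state(); R=np.array(s['eef_rot']); d=R.T@(np.array([x,y,z])-1000*np.array(s['position']))
    r=None
    if yaw is not None:
        v=R.T@[np.cos(np.radians(yaw)),np.sin(np.radians(yaw)),0]; r=np.degrees(np.arctan2(v[1],v[0])); r=(r+90)%180-90
    print('pos',np.round(1000*np.array(s['position']),1),'offset',np.round(d,1),'roll',r and round(r,1),'q6',round(s['qpos'][5],2),'t',s['time'],'w',round(s['gripper_width'],4))
    return d,r
def hue(p,m): 
    h=cv2.cvtColor(p['color'],cv2.COLOR_BGR2HSV)[m]; return np.median(h,0).astype(int).tolist()
def pegs(p,q,z=.021):
    for d in masks_of(p,'peg1'):
        m=d['region']
        if m.sum()>30: print('peg',round(d['confidence'],2),rect(q,m,z),'hsv',hue(p,m))
E
python3 - <<'E'
from h import *
b=snapshot("top"); a=snapshot("scene")
pegs(b,b); print('scene');pegs(a,a)
for n,z in (("lid",.065),("mat",.004),("plate_top",.05),("dock",.034),("tray",.008)):
    for nm,p in (("T",b),("S",a)):
        for d in masks_of(p,n)[:2]: print(n,nm,round(d['confidence'],2),rect(p,d['region'],z))
g=[recognise(p,n)[0]['point'] for n in('lid_grip',) for p in(a,b)];print(g)
go(553,436,250,10)
E
```

```text
peg 0.71 [ 618.5 -116.6  112.4   21.1   19.1] hsv [24, 255, 114]
peg 0.7 [496.9  38.9 110.7  18.    8.6] hsv [54, 7, 113]
peg 0.64 [623.2  39.9 113.9  19.7  -9.5] hsv [69, 206, 59]
peg 0.63 [619.6 -29.3 110.3  18.3 -12. ] hsv [15, 127, 93]
peg 0.6 [ 327.2 -129.9  108.6   20.3  -44.4] hsv [169, 113, 119]
peg 0.58 [621.8 130.  109.1  20.    9.2] hsv [1, 241, 107]
peg 0.55 [342.   94.8  78.1  13.7 -73.5] hsv [2, 211, 97]
peg 0.52 [495.4 118.2 110.   19.6  -8.7] hsv [109, 222, 93]
peg 0.27 [ 719.8 -401.5  142.8   70.5  -52.1] hsv [90, 14, 44]
scene
peg 0.71 [505.8  43.5 124.7  18.7   8.7] hsv [75, 7, 165]
peg 0.7 [ 340.8 -123.4  114.9   37.5  -44. ] hsv [170, 107, 151]
peg 0.67 [628.3 -24.1 119.4  25.1 -12.9] hsv [14, 116, 131]
peg 0.64 [360.2 102.7  72.3  19.9 -74.1] hsv [1, 165, 118]
peg 0.63 [613.4 131.2  85.3  18.5  11. ] hsv [0, 202, 162]
peg 0.6 [ 627.6 -111.5  118.    19.9   18. ] hsv [23, 199, 169]
peg 0.52 [631.8  44.8 118.6  27.   -8.9] hsv [67, 146, 87]
peg 0.47 [503.4 122.4 123.9  23.8  -8.6] hsv [112, 181, 134]
lid T 0.74 [493.7 422.2 168.3  75.1   9.4]
lid S 0.82 [496.6 423.7 171.6  76.7   9.7]
lid S 0.62 [603.1 -39.  241.3 186.1   0.9]
mat T 0.71 [ 545.1 -272.   200.6  120.1   -7.5]
mat S 0.72 [ 548.5 -269.4  203.3  124.    -7. ]
mat S 0.7 [617.9  42.3 123.3  26.8  -9.5]
plate_top T 0.78 [487.3 265.7 180.6  86.6  -9.6]
plate_top T 0.35 [493.   37.2 109.8  18.3   8.8]
plate_top S 0.82 [481.3 272.1 157.1  80.3  -9.4]
dock T 0.71 [510.8 263.9 250.  123.1  -7.1]
dock S 0.95 [517.5 262.8 263.4 113.8  -9.4]
dock S 0.56 [ 736.3 -255.7   85.9   45.2   39.9]
tray T 0.6 [556.1   4.9 330.6 277.4 -89.7]
tray S 0.62 [553.5 -59.6 262.6 201.2   2.5]
tray S 0.54 [443.7 435.1 180.6  78.7   9.7]
[[0.5004, 0.4241, 0.0657], [0.4892, 0.4235, 0.0622]]
pos [ 143.3 -556.9  231.3] offset [ 644.1 -859.5  -18.7] roll 4.4 q6 -0.02 t 2.4 w 0.0852
```

```bash
O='"offset"'
python3 -m handwheel '{"offset":[[25,-34,-1],[25,-34,-1],[25,-34,-1],[25,-34,-1],[25,-34,-1],[25,-34,-1],[25,-34,-1],[25,-34,-1],[25,-34,-1],[25,-34,-1]],"roll":[0,0,0,0,0,0,0,0,0,0],"jaw":[-1,-1,-1,-1,-1,-1,-1,-1,-1,-1]}' 30
python3 -m handwheel '{"offset":[[25,-34,-1],[25,-34,-1],[25,-34,-1],[25,-34,-1],[25,-34,-1],[25,-34,-1],[25,-34,-1],[25,-34,-1],[25,-34,-1],[25,-34,-1]],"roll":[0,0,0,0,0,0,0,0,0,0],"jaw":[-1,-1,-1,-1,-1,-1,-1,-1,-1,-1]}'
python3 -m handwheel '{"offset":[[25,-34,0],[25,-34,0],[25,-34,0],[0,0,0],[0,0,0]],"roll":[0,0,0,4.4,0],"jaw":[-1,-1,-1,-1,-1]}'
python3 - <<'E'
from h import *
go(555,433,200,9.5)
s=get_state(); p,q=wristcam(s); cv2.imwrite('pics/w1.png',p['color'])
b=snapshot("top")
for n in('lid','lid_grip'):
    for nm,c,k in(('W',p,q),('T',b,b)):
        print(n,nm,[(np.round(d['point'],3).tolist(),round(d['confidence'],2)) for d in spot_point(c,n)[:2]])
for d in masks_of(p,'lid')[:2]: print(d['confidence'],rect(q,d['region'],.065))
E
```

```text
time: 3.4
position: [0.3009, -0.1638, 0.2417]
eef_rot: [[0.969, 0.249, 0.001], [0.249, -0.969, -0.001], [0.001, 0.001, -1.0]]
contact_force: [1.3, -0.7, 0.4]
gripper_width: 0.0855
grasp_force: 0.0
time: 4.4
position: [0.4584, 0.2281, 0.2514]
eef_rot: [[0.968, 0.25, 0.001], [0.25, -0.968, -0.0], [0.0, 0.0, -1.0]]
contact_force: [0.6, -0.7, -0.3]
gripper_width: 0.0853
grasp_force: 0.0
time: 4.9
position: [0.5053, 0.3447, 0.2505]
eef_rot: [[0.984, 0.176, -0.001], [0.176, -0.984, -0.001], [-0.001, 0.001, -1.0]]
contact_force: [1.0, 0.5, 0.6]
gripper_width: 0.0852
grasp_force: 0.0
pos [505.3 344.7 250.5] offset [ 64.5 -78.3  50.3] roll 0.6 q6 1.97 t 4.9 w 0.0852
lid W [([0.496, 0.424, 0.056], 0.67)]
lid T [([0.49, 0.424, 0.056], 0.69), ([0.624, 0.046, 0.006], 0.21)]
lid_grip W [([0.555, 0.43, 0.09], 0.58)]
lid_grip T [([0.552, 0.436, 0.088], 0.62), ([0.49, 0.426, 0.057], 0.41)]
0.7 [491.9 425.4 168.1  74.6   9.6]
0.58 [489.8 275.7 168.5  78.4  -9.4]
```

View pics/w1.png

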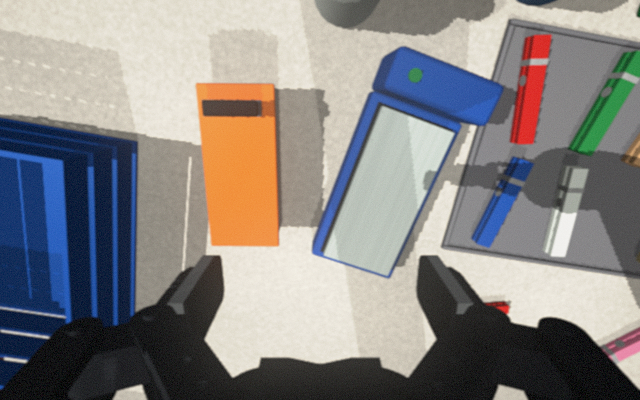

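Wrist view: orange lid with its bar at (232,107) and softener at (345,5), well clear. The bar centre is at about (555,433).

```bash
python3 -m handwheel '{"offset":[[16,-20,10],[16,-20,10],[16,-20,10],[16,-19,20],[0,0,30],[0,0,30],[0,0,20],[0,0,0],[0,0,0]],"roll":[0,0,0,0.6,0,0,0,0,0],"jaw":[-1,-1,-1,-1,-1,-1,-1,-1,-1]}' 25
python3 - <<'E'
from h import *
go(555,433.5,69,9.5)
s=get_state(); p,q=wristcam(s); 
print(p['fx'],p['cx'],p['cy'],np.round(q['R'],3).tolist(),np.round(-q['R'].T@q['t'],3))
for n in('lid','lid_grip'):print(n,[(np.round(d['point'],3).tolist(),round(d['confidence'],2)) for d in spot_point(p,n)[:2]])
cv2.imwrite('pics/w2.png',p['color'])
E
```

```text
time: 6.15
position: [0.5549, 0.4325, 0.1219]
eef_rot: [[0.987, 0.164, 0.0], [0.164, -0.987, 0.0], [0.001, -0.0, -1.0]]
contact_force: [0.0, 0.6, -0.2]
gripper_width: 0.0853
grasp_force: 0.0
pos [554.9 432.5 121.9] offset [ 0.2 -0.9 52.9] roll -0.1 q6 2.05 t 6.15 w 0.0853
331.6049168269097 319.8541064351969 196.47142735709755 [[0.164, -0.986, -0.001], [-0.943, -0.157, 0.295], [-0.291, -0.048, -0.955]] [0.628 0.445 0.263]
lid [([0.494, 0.426, 0.052], 0.61)]
lid_grip [([0.555, 0.433, 0.088], 0.56)]
```

View pics/w2.png

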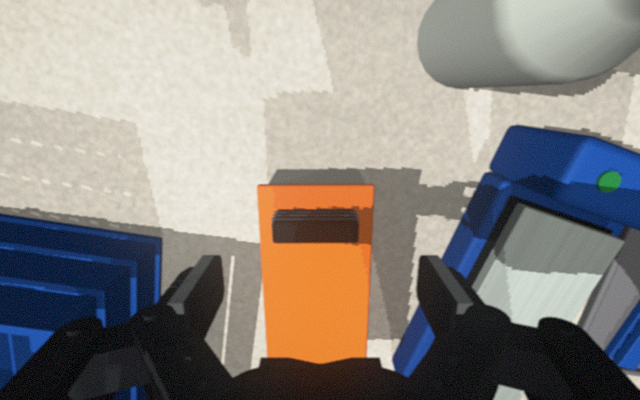

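Bar at (316,228), centred between the fingers. I'll descend, close and tip it.

```bash
python3 -m handwheel '{"offset":[[0,-1,20],[0,0,20],[0,0,12],[0,0,0],[0,0,0],[0,0,0],[0,0,0],[0,0,0]],"roll":[0,0,0,0,0,0,0,0],"jaw":[-1,-1,-1,-1,1,1,1,1]}' 25
python3 -m handwheel '{"offset":[[0,0,0],[0,0,0],[0,0,0]],"roll":[0,0,0],"jaw":[1,1,1]}'
python3 -m handwheel '{"offset":[[0,0,-3],[-1,0,-5],[-1,0,-5],[-1,0,-5],[-1,0,-4],[0,0,0]],"roll":[0,0,0,0,0,0],"jaw":[1,1,1,1,1,1]}'
python3 - <<'E'
from h import *
go(555,433.5,69,9.5)
a=snapshot("scene");b=snapshot("top")
for n in('lid_heel','lid_grip','lid'):
  for p in(a,b):print(n,[(np.round(d['point'],3).tolist(),round(d['confidence'],2)) for d in spot_point(p,n)[:2]])
cv2.imwrite('pics/s2.png',cv2.resize(a['color'][150:310,340:580],None,fx=3,fy=3))
E
```

```text
time: 7.1
position: [0.5552, 0.4342, 0.0708]
eef_rot: [[0.986, 0.164, 0.002], [0.164, -0.986, 0.002], [0.003, -0.001, -1.0]]
contact_force: [-0.2, -0.1, 4.1]
gripper_width: 0.0493
grasp_force: 27.1
time: 7.4
position: [0.5551, 0.4342, 0.0708]
eef_rot: [[0.986, 0.164, 0.002], [0.164, -0.986, 0.002], [0.003, -0.001, -1.0]]
contact_force: [0.7, -0.3, 7.3]
gripper_width: 0.0492
grasp_force: 27.3
time: 8.0
position: [0.5506, 0.4333, 0.0921]
eef_rot: [[0.986, 0.164, 0.001], [0.164, -0.986, 0.001], [0.001, -0.001, -1.0]]
contact_force: [-0.6, 0.2, 0.5]
gripper_width: 0.0491
grasp_force: 26.7
pos [550.6 433.3  92.1] offset [ 4.3  0.5 23.1] roll -0.1 q6 2.06 t 8.0 w 0.0491
lid_heel [([0.402, 0.408, 0.08], 0.7), ([0.778, -0.034, -0.001], 0.51)]
lid_heel [([0.407, 0.41, 0.081], 0.59)]
lid_grip [([0.549, 0.432, 0.112], 0.91)]
lid_grip [([0.546, 0.434, 0.11], 0.65)]
lid [([0.488, 0.42, 0.074], 0.89)]
lid [([0.487, 0.423, 0.079], 0.66)]
```

View pics/s2.png

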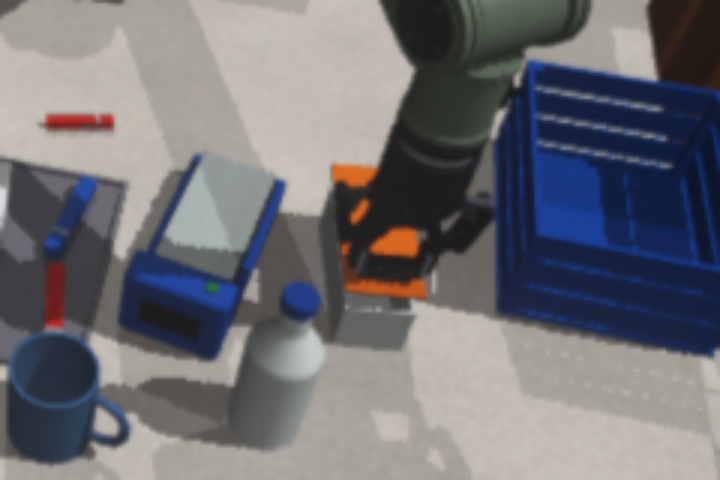

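The lid came up level: the pads hold it rigidly and the heel has risen too. I'll set it back on the box and regrip higher with a gentle, position-limited squeeze so the bar can pivot in the pads.

```bash
python3 -m handwheel '{"offset":[[1,0,6],[1,0,6],[1,0,5],[1,0,4],[0,0,0],[0,0,0],[0,0,0]],"roll":[0,0,0,0,0,0,0],"jaw":[1,1,1,1,1,1,-0.3]}' 20
python3 -m handwheel '{"offset":[[0,0,0],[0,0,0],[0,0,-4],[0,0,-4],[0,0,0],[0,0,0],[0,0,0]],"roll":[0,0,0,0,0,0,0],"jaw":[-0.3,-0.3,-0.3,-0.3,-0.3,-0.2,-0.2]}'
for i in 1; do
python3 -m handwheel '{"offset":[[0,0,0],[0,0,0],[0,0,0]],"roll":[0,0,0],"jaw":[-0.17,-0.17,-0.17]}' | tail -3
python3 -m handwheel '{"offset":[[0,0,0],[0,0,0],[0,0,0]],"roll":[0,0,0],"jaw":[-0.14,-0.14,-0.14]}'|tail -3
python3 -m handwheel '{"offset":[[0,0,0],[0,0,0],[0,0,0]],"roll":[0,0,0],"jaw":[-0.11,-0.11,-0.11]}'|tail -3
done
python3 - <<'E'
from h import *
go(555,433.5,69,9.5)
a=snapshot("scene");b=snapshot("top")
for n in('lid_heel','lid_grip','lid'):
  for p in(a,b):print(n,[(np.round(d['point'],3).tolist(),round(d['confidence'],2)) for d in spot_point(p,n)[:1]])
E
```

```text
time: 9.1
position: [0.5546, 0.4337, 0.0702]
eef_rot: [[0.987, 0.164, 0.0], [0.164, -0.987, 0.0], [0.001, -0.0, -1.0]]
contact_force: [0.2, 0.4, 0.4]
gripper_width: 0.0554
grasp_force: 0.0
time: 9.8
position: [0.5544, 0.4336, 0.0782]
eef_rot: [[0.986, 0.164, -0.0], [0.164, -0.986, -0.0], [-0.0, 0.0, -1.0]]
contact_force: [1.1, -0.3, 0.8]
gripper_width: 0.051
grasp_force: 0.0
contact_force: [-0.1, -0.7, 0.0]
gripper_width: 0.0501
grasp_force: 1.2
contact_force: [-0.7, 0.4, 2.0]
gripper_width: 0.0492
grasp_force: 21.1
contact_force: [-0.6, -0.5, 2.3]
gripper_width: 0.0496
grasp_force: 21.2
pos [554.4 433.7  78.4] offset [0.5 0.3 9.4] roll -0.1 q6 2.05 t 10.7 w 0.0496
lid_heel [([0.409, 0.409, 0.057], 0.86)]
lid_heel [([0.412, 0.41, 0.062], 0.57)]
lid_grip [([0.552, 0.432, 0.09], 0.72)]
lid_grip [([0.551, 0.434, 0.087], 0.6)]
lid [([0.49, 0.422, 0.054], 0.77)]
lid [([0.49, 0.426, 0.053], 0.92)]
```

```bash
python3 -m handwheel '{"offset":[[0,0,0],[0,0,0],[0,0,0]],"roll":[0,0,0],"jaw":[-0.172,-0.172,-0.172]}' 20| tail -3
python3 -m handwheel '{"offset":[[0,0,0],[0,0,0],[0,0,0]],"roll":[0,0,0],"jaw":[-0.168,-0.168,-0.168]}' 20| tail -3
python3 -m handwheel '{"offset":[[0,0,0],[0,0,0],[0,0,0]],"roll":[0,0,0],"jaw":[-0.165,-0.165,-0.165]}'|tail -3
python3 -m handwheel '{"offset":[[0,0,0],[0,0,0],[0,0,0]],"roll":[0,0,0],"jaw":[-0.162,-0.162,-0.162]}'|tail -3
```

```text
contact_force: [0.1, -0.2, -0.4]
gripper_width: 0.0499
grasp_force: 0.3
contact_force: [1.1, -0.5, -1.4]
gripper_width: 0.0499
grasp_force: 2.5
contact_force: [0.3, -0.3, -1.6]
gripper_width: 0.0494
grasp_force: 4.6
contact_force: [-0.3, 0.9, -0.5]
gripper_width: 0.05
grasp_force: 7.0
```

```bash
python3 -m handwheel '{"offset":[[0,0,0],[0,0,0],[0,0,-4],[-1,0,-4],[-1,0,-4],[-1,0,-4],[-1,0,-4],[-1,0,-4],[0,0,0],[0,0,0]],"roll":[0,0,0,0,0,0,0,0,0,0],"jaw":[-0.168,-0.168,-0.168,-0.168,-0.168,-0.168,-0.168,-0.168,-0.168,-0.168]}' 20
python3 - <<'E'
from h import *
go(555,433.5,69,9.5)
a=snapshot("scene");b=snapshot("top")
for n in('lid_heel','lid_grip','lid'):
  for p in(a,b):print(n,[(np.round(d['point'],3).tolist(),round(d['confidence'],2)) for d in spot_point(p,n)[:1]])
E
```

```text
time: 13.3
position: [0.5496, 0.4329, 0.1024]
eef_rot: [[0.987, 0.164, 0.0], [0.164, -0.987, 0.0], [0.0, -0.0, -1.0]]
contact_force: [-0.6, -0.2, -0.6]
gripper_width: 0.0496
grasp_force: 3.1
pos [549.6 432.9 102.4] offset [ 5.4  0.3 33.4] roll -0.1 q6 2.06 t 13.3 w 0.0496
lid_heel [([0.41, 0.41, 0.059], 0.67)]
lid_heel [([0.412, 0.411, 0.059], 0.65)]
lid_grip [([0.549, 0.432, 0.114], 0.83)]
lid_grip [([0.546, 0.434, 0.111], 0.98)]
lid [([0.491, 0.423, 0.066], 0.79)]
lid [([0.491, 0.422, 0.072], 0.8)]
```

It pivots: the heel stays at z≈0.06 while the grip is up 24 mm. I'll tip it further, firm up the grip and lift away.

```bash
python3 -m handwheel '{"offset":[[-1,0,-4],[-1,0,-4],[-2,0,-4],[-1,0,-4],[-2,0,-4],[-2,0,-4],[-1,0,-2],[0,0,0],[0,0,0],[0,0,0]],"roll":[0,0,0,0,0,0,0,0,0,0],"jaw":[-0.168,-0.168,-0.168,-0.168,-0.168,-0.168,-0.168,-0.168,-0.168,-0.168]}' 20
python3 - <<'E'
from h import *
go(555,433.5,69,9.5)
a=snapshot("scene");b=snapshot("top")
for n in('lid_heel','lid_grip','lid'):
  for p in(a,b):print(n,[(np.round(d['point'],3).tolist(),round(d['confidence'],2)) for d in spot_point(p,n)[:1]])
E
python3 -m handwheel '{"offset":[[0,0,0],[0,0,0],[0,0,0],[0,0,0],[0,0,-5],[0,0,-10],[0,0,-20],[0,0,-20],[0,0,0]],"roll":[0,0,0,0,0,0,0,0,0],"jaw":[-0.15,-0.1,-0.05,0,0,0,0,0,0]}' 50
python3 - <<'E'
from h import *
go(555,433.5,69,9.5)
a=snapshot("scene");b=snapshot("top")
for n in('lid_heel','lid_grip','lid','peg_box'):
  for p in(a,b):print(n,[(np.round(d['point'],3).tolist(),round(d['confidence'],2)) for d in spot_point(p,n)[:1]])
E
```

```text
time: 14.7
position: [0.5396, 0.4311, 0.1281]
eef_rot: [[0.987, 0.164, -0.0], [0.164, -0.987, -0.0], [-0.0, 0.0, -1.0]]
contact_force: [0.2, -0.2, -0.3]
gripper_width: 0.0495
grasp_force: 3.0
pos [539.6 431.1 128.1] offset [15.6  0.2 59.1] roll -0.1 q6 2.06 t 14.7 w 0.0495
lid_heel [([0.415, 0.411, 0.06], 0.96)]
lid_heel [([0.417, 0.406, 0.058], 0.76)]
lid_grip [([0.538, 0.429, 0.14], 0.59)]
lid_grip [([0.536, 0.429, 0.138], 0.71)]
lid [([0.494, 0.424, 0.084], 0.56)]
lid [([0.491, 0.425, 0.087], 0.83)]
time: 16.0
position: [0.5412, 0.4324, 0.1876]
eef_rot: [[0.986, 0.164, 0.006], [0.164, -0.986, 0.005], [0.007, -0.004, -1.0]]
contact_force: [0.1, 1.0, -0.8]
gripper_width: 0.0484
grasp_force: 51.7
pos [541.2 432.4 187.6] offset [ 12.9   1.6 118.7] roll -0.1 q6 2.06 t 16.0 w 0.0484
lid_heel [([0.416, 0.412, 0.114], 0.57)]
lid_heel [([0.417, 0.41, 0.114], 0.98)]
lid_grip [([0.542, 0.431, 0.199], 0.75)]
lid_grip [([0.535, 0.433, 0.195], 0.9)]
lid [([0.492, 0.422, 0.142], 0.56)]
lid [([0.495, 0.423, 0.144], 0.67)]
peg_box [([0.494, 0.427, 0.002], 0.62)]
peg_box [([0.493, 0.42, 0.002], 0.84)]
```

```bash
python3 -m handwheel '{"offset":[[-6,15,-20],[-6,35,-20],[-6,35,0],[-6,35,0],[-6,35,0],[-6,35,0],[-6,35,0],[-6,35,0],[-6,35,0],[-6,35,0]],"roll":[0,0,0,0,0,0,0,0,0,0],"jaw":[0,0,0,0,0,0,0,0,0,0]}' 50
python3 -m handwheel '{"offset":[[1,36,0],[1,36,0],[1,36,0],[1,36,0],[1,36,0],[1,36,0],[1,36,0],[1,36,0],[1,36,0],[1,30,0]],"roll":[0,0,0,0,0,0,0,0,0,0],"jaw":[0,0,0,0,0,0,0,0,0,0]}'
python3 -m handwheel '{"offset":[[0,0,0],[0,0,0],[0,0,0],[0,0,0]],"roll":[8.4,8.4,0,0],"jaw":[0,0,0,0]}'
python3 - <<'E'
from h import *
go(607.5,-277.4,150,-7.3)
a=snapshot("scene");b=snapshot("top")
for n in('lid_heel','lid_grip','lid','mat'):
  for p in(a,b):print(n,[(np.round(d['point'],3).tolist(),round(d['confidence'],2)) for d in spot_point(p,n)[:1]])
E
```

```text
time: 17.5
position: [0.5343, 0.0944, 0.2233]
eef_rot: [[0.986, 0.164, 0.0], [0.164, -0.986, -0.0], [0.0, 0.0, -1.0]]
contact_force: [1.3, 0.8, -1.5]
gripper_width: 0.0482
grasp_force: 51.9
time: 18.5
position: [0.6024, -0.2538, 0.2231]
eef_rot: [[0.987, 0.163, -0.0], [0.163, -0.987, -0.0], [-0.0, 0.0, -1.0]]
contact_force: [0.2, -0.2, -1.4]
gripper_width: 0.0479
grasp_force: 51.9
time: 18.9
position: [0.6023, -0.2517, 0.2232]
eef_rot: [[0.992, -0.125, -0.0], [-0.125, -0.992, 0.0], [-0.0, 0.0, -1.0]]
contact_force: [0.4, -0.0, -0.7]
gripper_width: 0.0483
grasp_force: 52.0
pos [ 602.3 -251.7  223.2] offset [ 8.4 24.9 73.2] roll 0.1 q6 1.28 t 18.9 w 0.0483
lid_heel [([0.476, -0.236, 0.15], 0.84)]
lid_heel [([0.62, -0.111, 0.004], 0.65)]
lid_grip [([0.601, -0.251, 0.236], 0.79)]
lid_grip [([0.729, -0.258, -0.003], 0.61)]
lid [([0.554, -0.246, 0.178], 0.7)]
lid [([0.625, -0.029, 0.008], 0.36)]
mat [([0.545, -0.268, -0.005], 0.92)]
mat []
```

```bash
python3 -m handwheel '{"offset":[[-4,8,20],[-4,8,30],[-4,8,30],[-2,1,30],[0,0,15],[0,0,0],[0,0,0],[0,0,0]],"roll":[0,0,0,0,0,0,0,0],"jaw":[0,0,0,0,0,0,0,0]}' 50
python3 - <<'E'
from h import *
go(585.7,-274.6,81,-7.3)
a=snapshot("scene");b=snapshot("top")
for n in('lid_heel','lid_grip','lid'):
  for p in(a,b):print(n,[(np.round(d['point'],3).tolist(),round(d['confidence'],2)) for d in spot_point(p,n)[:1]])
for p in (a,b):
  for d in masks_of(p,'mat')[:1]: print(rect(p,d['region'],.004))
E
```

```text
time: 20.2
position: [0.5863, -0.2752, 0.0999]
eef_rot: [[0.992, -0.128, 0.003], [-0.128, -0.992, -0.001], [0.003, 0.001, -1.0]]
contact_force: [0.1, 0.9, -1.0]
gripper_width: 0.0479
grasp_force: 52.0
pos [ 586.3 -275.2   99.9] offset [-0.7 -0.5 18.9] roll -0.1 q6 1.24 t 20.2 w 0.0479
lid_heel [([0.459, -0.261, 0.027], 0.92)]
lid_heel []
lid_grip [([0.585, -0.276, 0.114], 0.87)]
lid_grip []
lid [([0.538, -0.269, 0.052], 0.86)]
lid [([0.538, -0.268, 0.056], 0.67)]
[ 549.6 -268.1  196.4  121.    -6.7]
[ 550.9 -228.3  199.2   34.8   -8.5]
```

```bash
python3 -m handwheel '{"offset":[[0,0,8],[0,0,8],[0,0,3],[0,0,0],[0,0,0],[0,0,0],[0,0,0]],"roll":[0,0,0,0,0,0,0],"jaw":[0,0,0,0,0,-0.16,-0.168]}' 20
python3 -m handwheel '{"offset":[[0,0,0],[2,0,4],[2,0,4],[2,0,4],[2,0,4],[1,0,4],[2,0,4],[1,0,4],[1,0,4],[1,0,4]],"roll":[0,0,0,0,0,0,0,0,0,0],"jaw":[-0.168,-0.168,-0.168,-0.168,-0.168,-0.168,-0.168,-0.168,-0.168,-0.168]}'
python3 -m handwheel '{"offset":[[1,0,4],[1,0,4],[1,0,4],[0,0,3],[1,0,2],[0,0,0],[0,0,0]],"roll":[0,0,0,0,0,0,0],"jaw":[-0.168,-0.168,-0.168,-0.168,-0.168,-0.168,-0.168]}'
python3 - <<'E'
from h import *
go(607.5,-277.4,28,-7.3)
a=snapshot("scene");b=snapshot("top")
for n in('lid_heel','lid_grip','lid'):
  for p in(a,b):print(n,[(np.round(d['point'],3).tolist(),round(d['confidence'],2)) for d in spot_point(p,n)[:1]])
E
```

```text
time: 21.4
position: [0.5854, -0.2749, 0.0796]
eef_rot: [[0.992, -0.128, 0.001], [-0.128, -0.992, -0.0], [0.001, 0.0, -1.0]]
contact_force: [0.2, 0.5, 0.5]
gripper_width: 0.0501
grasp_force: 3.0
time: 22.4
position: [0.5992, -0.2766, 0.043]
eef_rot: [[0.992, -0.128, -0.0], [-0.128, -0.992, -0.0], [-0.0, 0.0, -1.0]]
contact_force: [0.5, -0.8, 0.5]
gripper_width: 0.0503
grasp_force: 3.0
time: 23.1
position: [0.603, -0.2771, 0.0265]
eef_rot: [[0.992, -0.128, -0.0], [-0.128, -0.992, -0.0], [-0.0, 0.0, -1.0]]
contact_force: [-0.8, 0.6, 1.7]
gripper_width: 0.0501
grasp_force: 3.5
pos [ 603.  -277.1   26.5] offset [ 4.5 -0.3 -1.5] roll -0.1 q6 1.25 t 23.1 w 0.0501
lid_heel [([0.455, -0.261, 0.009], 0.97)]
lid_heel [([0.494, 0.123, 0.001], 0.3)]
lid_grip [([0.602, -0.275, 0.043], 0.72)]
lid_grip [([0.485, -0.105, 0.004], 0.46)]
lid [([0.538, -0.267, 0.003], 0.95)]
lid [([0.537, -0.268, 0.005], 0.44)]
```

```bash
python3 -m handwheel '{"offset":[[0,0,0],[0,0,0],[0,0,-3],[2,0,-1],[3,0,0],[0,0,3],[0,0,1],[0,0,0],[0,0,0]],"roll":[0,0,0,0,0,0,0,0,0],"jaw":[-0.1,-0.1,-0.1,-0.1,-0.1,-0.1,-0.1,-0.1,-0.168]}' 20
python3 -m handwheel '{"offset":[[0,0,0],[0,0,0],[0,0,0],[0,0,0],[0,0,-20],[0,0,-40],[0,0,-40],[-3,-40,-40],[-3,-40,-40],[-3,-40,0]],"roll":[0,0,0,0,0,0,0,0,0,0],"jaw":[-0.3,-0.5,-1,-1,-1,-1,-1,-1,-1,-1]}'
python3 -m handwheel '{"offset":[[-1,-40,0],[0,0,0],[0,0,0]],"roll":[0,0,0],"jaw":[-1,-1,-1]}'
python3 - <<'E'
from h import *
go(618.5,-116.6,150,19)
a=snapshot("scene");s=get_state();p,q=wristcam(s)
for n in('lid_heel','lid_grip','lid','mat'):
  for c in(a,p):print(n,[(np.round(d['point'],3).tolist(),round(d['confidence'],2)) for d in spot_point(c,n)[:1]])
for n,z in(('lid',.015),('mat',.004)):
  for d in masks_of(a,n)[:1]: print(n,rect(a,d['region'],z))
pegs(p,q)
for n in ('spray','softener','mug','thread','sewing_box'):
  print(n,[(np.round(d['point'],3).tolist(),round(d['confidence'],2)) for d in spot_point(a,n)[:1]])
cv2.imwrite('pics/w3.png',p['color'])
E
```

```text
time: 24.4
position: [0.6085, -0.2779, 0.0265]
eef_rot: [[0.992, -0.128, 0.001], [-0.128, -0.992, -0.0], [0.001, 0.0, -1.0]]
contact_force: [1.3, 0.7, 1.7]
gripper_width: 0.05
grasp_force: 3.5
time: 25.4
position: [0.6167, -0.1673, 0.203]
eef_rot: [[0.991, -0.13, 0.011], [-0.13, -0.992, -0.003], [0.011, 0.002, -1.0]]
contact_force: [0.6, -0.4, 0.1]
gripper_width: 0.0853
grasp_force: 0.0
time: 25.7
position: [0.6181, -0.1264, 0.1969]
eef_rot: [[0.992, -0.126, -0.0], [-0.126, -0.992, -0.001], [-0.0, 0.001, -1.0]]
contact_force: [0.3, -0.3, 0.4]
gripper_width: 0.0856
grasp_force: 0.0
pos [ 618.1 -126.4  196.9] offset [-0.8 -9.8 46.9] roll -26.3 q6 1.48 t 25.7 w 0.0856
lid_heel [([0.462, -0.258, 0.01], 0.64)]
lid_heel []
lid_grip [([0.607, -0.278, 0.042], 0.65)]
lid_grip [([0.608, -0.28, 0.038], 0.84)]
lid [([0.547, -0.273, 0.002], 0.61)]
lid [([0.547, -0.267, 0.003], 0.74)]
mat [([0.544, -0.269, -0.004], 0.98)]
mat [([0.485, 0.272, -0.001], 0.32)]
lid [ 550.1 -268.8  171.7   81.9   -7.4]
mat [ 549.4 -265.9  200.   117.5   -8.2]
peg 0.86 [538.6  42.3  38.7  27.6   5.3] hsv [30, 7, 199]
peg 0.85 [514.5 112.7  84.9  29.2  -8.5] hsv [109, 182, 153]
peg 0.82 [620.3 -29.4 113.1  23.2 -12.6] hsv [15, 107, 216]
peg 0.81 [623.   39.2 112.8  26.6 -10.4] hsv [67, 141, 153]
peg 0.72 [622.6 125.9 110.8  33.3  12.3] hsv [1, 201, 175]
peg 0.57 [ 619.2 -115.2  110.6   20.6   18.7] hsv [28, 170, 233]
spray [([0.695, -0.376, 0.0], 0.83)]
softener [([0.687, 0.353, -0.0], 0.85)]
mug [([0.744, 0.154, -0.002], 0.83)]
thread [([0.732, -0.262, 0.002], 0.65)]
sewing_box [([0.777, -0.038, 0.0], 0.81)]
```

View pics/w3.png

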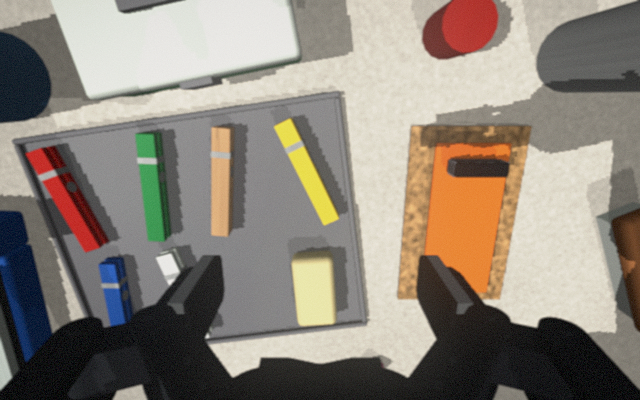

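Wrist view: the lid is centred on the mat at (470,215), and the tray pegs are as before with yellow at (305,172). The lid matches the mat centre to about 3 mm. Next is the yellow peg.

```bash
python3 -m handwheel '{"offset":[[0,-11,20],[0,0,25],[0,0,25],[0,0,25],[0,0,25],[0,0,25],[0,0,20],[0,0,15],[0,0,6],[0,0,4]],"roll":[-8.5,-8.5,-8.5,-0.8,0,0,0,0,0,0],"jaw":[0,0,0,0,0,0,0,0,0,0]}' 30
python3 -m handwheel '{"offset":[[0,0,0],[0,0,0],[0,0,0],[0,0,0],[0,0,0],[0,0,-20],[0,0,-30],[0,0,-30],[0,0,-40],[0,0,-30]],"roll":[0,0,0,0,0,0,0,0,0,0],"jaw":[0,1,1,1,1,1,1,1,1,1]}' 30
python3 - <<'E'
from h import *
go(493,423.5,160,9.5)
a=snapshot("scene");b=snapshot("top")
for nm,p in(('S',a),('T',b)):
  for n,z in(('peg_box',.06),):
    for d in masks_of(p,n)[:2]: print(nm,n,round(d['confidence'],2),rect(p,d['region'],z))
s=get_state();p,q=wristcam(s);pegs(p,q,s['position'][2])
E
```

```text
time: 27.6
position: [0.6196, -0.1163, 0.0066]
eef_rot: [[0.946, 0.324, -0.0], [0.324, -0.946, -0.0], [-0.0, -0.0, -1.0]]
contact_force: [0.5, -0.8, -0.8]
gripper_width: 0.0426
grasp_force: 0.0
time: 28.6
position: [0.6198, -0.1163, 0.1591]
eef_rot: [[0.946, 0.324, 0.002], [0.324, -0.946, -0.0], [0.001, 0.001, -1.0]]
contact_force: [1.2, 0.8, -0.6]
gripper_width: 0.0171
grasp_force: 29.4
pos [ 619.8 -116.3  159.1] offset [  55.2 -551.7   -1.3] roll 9.4 q6 1.04 t 28.6 w 0.0171
S peg_box 0.95 [518.3 420.5 203.9  82.3   9.7]
T peg_box 0.88 [493.4 413.8 169.2  81.4  10.5]
peg 0.87 [593.3 -25.9  60.6  14.2   9.2] hsv [30, 4, 238]
peg 0.85 [ 616.7 -116.7  116.7   20.5   18.9] hsv [25, 175, 237]
peg 0.81 [592.2  13.7  61.7  14.5  -8.6] hsv [109, 193, 162]
peg 0.69 [655.7  19.5  56.9  16.4  11.5] hsv [1, 204, 186]
peg 0.56 [654.5 -59.2  57.1  10.4 -12.4] hsv [16, 104, 229]
```

```bash
python3 -m handwheel '{"offset":[[4,-40,-10],[4,-40,-10],[4,-40,-10],[4,-40,-10],[4,-40,-10],[4,-40,-10],[4,-40,0],[4,-40,0],[4,-40,0],[4,-40,0]],"roll":[0,0,0,0,0,0,0,0,0,0],"jaw":[1,1,1,1,1,1,1,1,1,1]}' 30
python3 -m handwheel '{"offset":[[4,-40,0],[4,-40,0],[0,0,0],[0,0,0]],"roll":[0,0,8.0,1.4],"jaw":[1,1,1,1]}' 30
python3 - <<'E'
from h import *
go(493,423.5,160,9.5)
s=get_state();p,q=wristcam(s)
cv2.imwrite('pics/w4.png',p['color'])
for d in masks_of(p,'peg_box')[:2]: print(round(d['confidence'],2),rect(q,d['region'],.06))
print([(np.round(d['point'],3).tolist(),round(d['confidence'],2)) for d in spot_point(p,'peg_box')[:2]])
for d in masks_of(p,'plate_top')[:2]: print(round(d['confidence'],2),rect(q,d['region'],.05))
E
```

```text
time: 29.9
position: [0.5264, 0.2763, 0.215]
eef_rot: [[0.946, 0.324, -0.003], [0.324, -0.946, -0.002], [-0.004, 0.001, -1.0]]
contact_force: [-0.1, 0.2, -0.2]
gripper_width: 0.0171
grasp_force: 29.5
time: 30.3
position: [0.5081, 0.3541, 0.2147]
eef_rot: [[0.986, 0.167, -0.003], [0.167, -0.986, -0.003], [-0.004, 0.002, -1.0]]
contact_force: [-0.2, 0.2, -1.0]
gripper_width: 0.0174
grasp_force: 29.5
pos [508.1 354.1 214.7] offset [ -3.1 -71.1  54.5] roll 0.1 q6 1.99 t 30.3 w 0.0174
0.89 [492.6 421.7 159.5  73.9   9.4]
[([0.491, 0.428, -0.003], 0.77)]
0.73 [486.  271.9 174.9  82.1  -9.3]
```

View pics/w4.png

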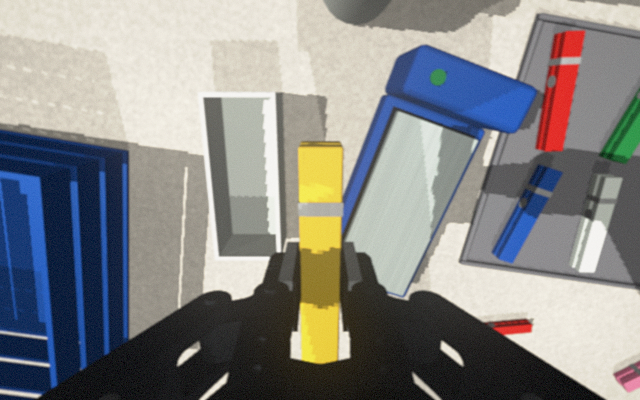

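Wrist view: the empty box has its rim at (200–283, 93–257) and the yellow peg is firmly held. I'll check how far the blue crate at the left (edge at column 128) is before going near it.

Run:
```python
from h import *
s=get_state();p,q=wristcam(s); b=snapshot("top"); a=snapshot("scene")
for z in(0,.05,.1,.15,.2): print(z,'W edge',plane(q,[(128,150)],z)[0,:2].round(3),'W2ndline',plane(q,[(128,300)],z)[0,:2].round(3),'T right-top',plane(b,[(110,229),(108,330)],z)[:,:2].round(3).tolist(),'S',plane(a,[(514,176),(508,240)],z)[:,:2].round(3).tolist())
for n,o in (('left',[0,17]),('mid',[0,0]),('right',[0,-17])):
  c,sn=np.cos(np.radians(9.5)),np.sin(np.radians(9.5)); print(n,492.5-sn*o[1],425+c*o[1])
go(489.7,441.8,66,9.5)
```

```text
0 W edge [0.491 0.56 ] W2ndline [0.3   0.561] T right-top [[0.5, 0.561], [0.239, 0.548]] S [[0.115, 0.596], [0.433, 0.571]]
0.05 W edge [0.504 0.533] W2ndline [0.34  0.533] T right-top [[0.494, 0.537], [0.243, 0.525]] S [[0.178, 0.579], [0.48, 0.555]]
0.1 W edge [0.517 0.506] W2ndline [0.379 0.506] T right-top [[0.488, 0.514], [0.248, 0.502]] S [[0.241, 0.562], [0.527, 0.539]]
0.15 W edge [0.529 0.479] W2ndline [0.419 0.479] T right-top [[0.481, 0.491], [0.252, 0.48]] S [[0.304, 0.545], [0.573, 0.524]]
0.2 W edge [0.542 0.451] W2ndline [0.458 0.452] T right-top [[0.475, 0.468], [0.256, 0.457]] S [[0.367, 0.528], [0.62, 0.508]]
left 489.6941907003685 441.7668552261329
mid 492.5 425.0
right 495.3058092996315 408.2331447738671
pos [509.5 352.6 216.8] offset [ -4.8 -91.3 150.8] roll 0.0 q6 1.99 t 30.65 w 0.0176
```

The crate's rim lies at or below table level, so it's no obstacle. I'll drop yellow into the +y lane.

```bash
python3 -m handwheel '{"offset":[[-1,-30,0],[-1,-30,10],[-2,-31,20],[0,0,30],[0,0,30],[0,0,30],[0,0,20],[0,0,10],[0,0,0],[0,0,0]],"roll":[0,0,0,0,0,0,0,0,0,0],"jaw":[1,1,1,1,1,1,1,1,1,1]}' 30
python3 -m handwheel '{"offset":[[0,0,0],[0,0,0],[0,0,0],[0,0,-40],[0,0,-40],[0,35,-40],[0,40,-40],[0,40,0],[0,0,0]],"roll":[0,0,0,0,0,0,0,0,0],"jaw":[0.35,0.35,0.35,0.35,0.35,0.35,0.35,0.35,0.35]}' 30
python3 - <<'E'
from h import *
s=get_state();p,q=wristcam(s); b=snapshot("top")
pegs(p,q);print('top');pegs(b,b)
go(621.8,130,150,9.2);go(496.2,38.9,150,8.6)
cv2.imwrite('pics/w5.png',p['color'])
E
```

```text
time: 31.65
position: [0.491, 0.4428, 0.0679]
eef_rot: [[0.986, 0.165, 0.001], [0.165, -0.986, 0.001], [0.002, -0.001, -1.0]]
contact_force: [-0.3, 0.6, -0.9]
gripper_width: 0.0172
grasp_force: 29.6
time: 32.55
position: [0.5091, 0.332, 0.2222]
eef_rot: [[0.987, 0.162, 0.003], [0.162, -0.987, -0.0], [0.003, 0.001, -1.0]]
contact_force: [-0.7, 0.3, 0.1]
gripper_width: 0.0277
grasp_force: 0.0
peg 0.94 [619.9 140.  111.4  28.1  10.9] hsv [1, 203, 221]
peg 0.86 [620.4  52.7 108.3  31.2  -9.7] hsv [68, 167, 136]
peg 0.85 [314.8 -93.3  59.   42.  -44.5] hsv [171, 102, 170]
peg 0.8 [491.8 441.1 112.6  23.6   8.9] hsv [23, 159, 177]
peg 0.8 [361.4  83.2  35.4  18.5  66.7] hsv [1, 180, 157]
peg 0.76 [494.  127.8 111.2  29.2  -8.1] hsv [110, 177, 137]
peg 0.66 [572.1   8.3  16.5   7.1  25.1] hsv [16, 112, 104]
top
peg 0.72 [621.1 129.8 113.   18.9  11.9] hsv [1, 237, 121]
peg 0.66 [494.2 117.  112.7  23.1  -7.4] hsv [109, 215, 90]
peg 0.59 [623.2  40.2 114.8  20.   -9.9] hsv [69, 202, 78]
peg 0.58 [342.   94.8  76.7  13.1 -74.3] hsv [2, 208, 123]
peg 0.54 [ 327.9 -131.7  108.7   18.9  -44.1] hsv [169, 113, 133]
peg 0.52 [620.2 -30.2 112.   16.4 -13. ] hsv [15, 125, 120]
pos [507.9 336.3 219.5] offset [ 78.1 222.4  69.4] roll 0.4 q6 1.97 t 32.75 w 0.0276
pos [507.9 336.3 219.5] offset [-60.8 291.4  69.5] roll 1.0 q6 1.97 t 32.75 w 0.0276
```

View pics/w5.png

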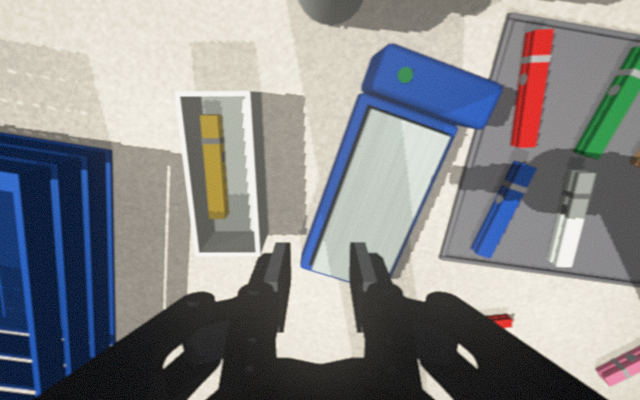

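Wrist view: yellow lies flat in the +y lane of the box at (213,165). Next is red.

```bash
python3 -m handwheel '{"offset":[[13,37,0],[13,37,0],[13,37,0],[13,37,0],[13,37,20],[13,37,30],[0,0,30],[0,0,30],[0,0,20],[0,0,0]],"roll":[0,0,0,0,0,0,0,-1,0,0],"jaw":[0.3,0.3,0.3,0.3,0.3,0.3,0.3,0.3,0.3,0.3]}' 30
python3 - <<'E'
from h import *
s=get_state();p,q=wristcam(s); b=snapshot("top")
pegs(b,b)
go(621.1,129.8,7,10.8)
E
```

```text
time: 33.75
position: [0.6195, 0.1304, 0.0857]
eef_rot: [[0.983, 0.184, -0.008], [0.184, -0.983, -0.001], [-0.008, -0.0, -1.0]]
contact_force: [-0.2, 0.4, 1.0]
gripper_width: 0.0298
grasp_force: 0.0
peg 0.87 [622.2  40.4 111.1  16.9  -8.6] hsv [70, 211, 77]
peg 0.6 [496.6  39.7 112.4  23.5  11.2] hsv [150, 4, 134]
peg 0.57 [ 327.2 -131.   110.5   18.9  -43.9] hsv [169, 112, 135]
peg 0.55 [491.9 438.5 113.8  24.2   9.1] hsv [24, 247, 86]
peg 0.52 [786.6 -38.8 182.3 144.  -86.6] hsv [143, 6, 136]
peg 0.49 [620.6 -30.  112.3  21.6 -10.5] hsv [15, 125, 75]
pos [622.6 130.7  90.6] offset [-1.8  0.6 83.6] roll -0.2 q6 1.57 t 33.9 w 0.0298
```

```bash
python3 -m handwheel '{"offset":[[-2,1,25],[0,0,25],[0,0,20],[0,0,9],[0,0,5],[0,0,0],[0,0,0],[0,0,0],[0,0,0],[0,0,0]],"roll":[0,0,0,0,0,0,0,0,0,0],"jaw":[0.3,0.3,0.3,0.3,0.3,0.3,1,1,1,1]}' 30
python3 -m handwheel '{"offset":[[0,0,-20],[0,0,-40],[0,0,-40],[0,0,-40],[-9,-37,-20],[-9,-37,0],[-9,-37,0],[-9,-37,0],[-9,-37,0],[-9,-37,0]],"roll":[0,0,0,0,0,0,0,0,0,0],"jaw":[1,1,1,1,1,1,1,1,1,1]}' 30
python3 -m handwheel '{"offset":[[-9,-37,0],[0,0,0],[0,0,0]],"roll":[0,1,0],"jaw":[1,1,1]}' 30
python3 - <<'E'
from h import *
s=get_state();p,q=wristcam(s)
for d in masks_of(p,'peg_box')[:1]: print(round(d['confidence'],2),rect(q,d['region'],.06))
pegs(p,q,s['position'][2])
go(495.3,408.2,66,9.5)
E
```

```text
time: 34.9
position: [0.6211, 0.1285, 0.0072]
eef_rot: [[0.983, 0.183, 0.003], [0.183, -0.983, 0.0], [0.003, 0.0, -1.0]]
contact_force: [0.2, 0.4, 5.5]
gripper_width: 0.017
grasp_force: 31.5
time: 35.9
position: [0.5254, 0.3378, 0.1657]
eef_rot: [[0.983, 0.183, -0.0], [0.183, -0.983, -0.0], [-0.0, 0.0, -1.0]]
contact_force: [0.7, -1.2, 0.1]
gripper_width: 0.0173
grasp_force: 30.8
time: 36.2
position: [0.5102, 0.3717, 0.1655]
eef_rot: [[0.986, 0.167, -0.0], [0.167, -0.986, -0.001], [-0.001, 0.001, -1.0]]
contact_force: [1.0, -0.4, -0.6]
gripper_width: 0.0169
grasp_force: 30.8
0.74 [492.8 422.8 159.6  69.9   9.5]
peg 0.86 [538.1 413.1  55.8  11.1   8.2] hsv [23, 158, 181]
peg 0.85 [539.6 258.9  54.8  16.9  -8. ] hsv [109, 195, 118]
peg 0.79 [472.4 240.6  21.2  11.4 -76.8] hsv [1, 207, 143]
peg 0.6 [508.8 372.3 118.7  20.3   9.4] hsv [1, 183, 208]
pos [511.3 370.2 165.8] offset [ -9.5 -40.1  99.7] roll -0.0 q6 2.01 t 36.35 w 0.0173
```

```bash
python3 -m handwheel '{"offset":[[-5,-20,10],[-5,-20,20],[0,0,30],[0,0,25],[0,0,15],[0,0,0],[0,0,0],[0,0,0],[0,0,0],[0,0,0]],"roll":[0,0,0,0,0,0,0,0,0,0],"jaw":[1,1,1,1,1,1,1,0.35,0.35,0.35]}' 30
python3 -m handwheel '{"offset":[[0,0,-40],[0,0,-40],[-6,36,-40],[-6,36,0],[-6,36,0],[-6,36,0],[-6,36,0],[-6,36,0],[-6,36,0],[-6,34,0]],"roll":[0,0,0,0,0,0,0,0,8.5,8.5],"jaw":[0.35,0.3,0.3,0.3,0.3,0.3,0.3,0.3,0.3,0.3]}' 30
python3 - <<'E'
from h import *
b=snapshot("top"); pegs(b,b)
s=get_state();p,q=wristcam(s)
cv2.imwrite('pics/w6.png',p['color'])
go(495,117.5,7,-8.2)
print([ (round(d['confidence'],2),rect(b,d['region'],.06)) for d in masks_of(b,'peg_box')[:1]])
E
```

```text
time: 37.35
position: [0.4948, 0.4094, 0.0669]
eef_rot: [[0.986, 0.165, 0.001], [0.165, -0.986, 0.001], [0.002, -0.001, -1.0]]
contact_force: [-0.8, 0.1, 0.8]
gripper_width: 0.0277
grasp_force: 0.0
time: 38.35
position: [0.4896, 0.1209, 0.1834]
eef_rot: [[0.991, -0.136, 0.002], [-0.136, -0.991, 0.0], [0.002, -0.0, -1.0]]
contact_force: [0.4, 0.5, 0.6]
gripper_width: 0.0297
grasp_force: 0.0
peg 0.86 [623.2  40.1 114.8  19.4  -9.7] hsv [70, 205, 76]
peg 0.72 [493.6 439.  113.5  25.3   7.4] hsv [24, 246, 82]
peg 0.68 [496.5  39.  112.4  19.4   8. ] hsv [150, 4, 128]
peg 0.62 [620.9 -30.1 117.3  21.  -13. ] hsv [15, 122, 115]
peg 0.56 [ 329.2 -131.7  106.7   20.2  -45.5] hsv [169, 113, 130]
peg 0.5 [494.4 411.   94.1  10.    9.8] hsv [1, 217, 121]
pos [489.1 121.1 183.5] offset [  6.2   2.8 176.5] roll 0.6 q6 1.92 t 38.5 w 0.0295
[(0.73, array([492.1, 412.7, 166.9,  84.2,   9.5]))]
```

```bash
python3 - <<'E'
from h import *
a=snapshot("scene"); pegs(a,a)
E
python3 -m handwheel '{"offset":[[3,1,40],[3,2,40],[0,0,30],[0,0,20],[0,0,0]],"roll":[0.6,0,0,0,0],"jaw":[0.3,0.3,0.3,0.3,0.3]}' 30
python3 - <<'E'
from h import *
s=get_state();p,q=wristcam(s); pegs(p,q); go(495,117.5,7,-8.2)
E
```

```text
peg 0.73 [631.2  45.1 117.3  24.3  -8.9] hsv [67, 157, 109]
peg 0.67 [626.6 -24.1 116.2  24.2 -12.2] hsv [15, 117, 160]
peg 0.63 [493.2 413.   91.6  15.8  10.3] hsv [1, 153, 169]
peg 0.61 [487.2 440.   97.6  23.1   8.8] hsv [23, 172, 111]
peg 0.54 [ 341.8 -124.2  110.9   31.7  -44. ] hsv [170, 114, 157]
peg 0.5 [502.1 122.5 121.3  25.   -7.5] hsv [112, 181, 136]
peg 0.46 [ 555.6 -264.6  171.8   84.4   -6. ] hsv [10, 197, 123]
peg 0.43 [506.1  43.2 124.3  19.2   8.7] hsv [128, 5, 192]
time: 39.15
position: [0.4929, 0.1194, 0.0502]
eef_rot: [[0.99, -0.138, -0.006], [-0.138, -0.99, -0.001], [-0.006, 0.002, -1.0]]
contact_force: [-1.0, -0.1, -0.0]
gripper_width: 0.03
grasp_force: 0.0
peg 0.74 [495.2 121.5 111.7  18.1  -8. ] hsv [110, 178, 196]
peg 0.67 [497.3  44.6 113.2  22.5   9.1] hsv [34, 7, 205]
peg 0.62 [583.3  53.1  33.1  21.8  -9.3] hsv [67, 153, 156]
peg 0.61 [577.8 -10.8  28.3  27.5 -12.9] hsv [16, 112, 218]
pos [495.2 119.6  53. ] offset [ 0.1  2.2 46. ] roll 0.2 q6 1.92 t 39.25 w 0.0299
```

```bash
python3 -m handwheel '{"offset":[[0,1,25],[0,0,12],[0,0,9],[0,0,0],[0,0,0],[0,0,0],[0,0,0],[0,0,0],[0,0,-20],[0,0,-40]],"roll":[0,0,0,0,0,0,0,0,0,0],"jaw":[0.3,0.3,0.3,0.3,1,1,1,1,1,1]}' 30
python3 -m handwheel '{"offset":[[0,0,-40],[0,0,-40],[-6,-38,-20],[-6,-38,0],[-6,-38,0],[-6,-38,0],[-6,-38,0],[-6,-38,0],[-6,-38,0],[0,0,0]],"roll":[0,0,0,0,0,0,0,0,0,0],"jaw":[1,1,1,1,1,1,1,1,1,1]}' 30
python3 -m handwheel '{"offset":[[0,0,0],[0,0,0],[0,0,0],[0,0,0]],"roll":[-8.5,-8.5,-0.6,0],"jaw":[1,1,1,1]}' 30
python3 - <<'E'
from h import *
s=get_state();p,q=wristcam(s)
for d in masks_of(p,'peg_box')[:1]: print(round(d['confidence'],2),rect(q,d['region'],.06))
pegs(p,q,s['position'][2])
go(492.5,425,50,9.5)
E
```

```text
time: 40.25
position: [0.4923, 0.1171, 0.0652]
eef_rot: [[0.99, -0.141, -0.007], [-0.141, -0.99, -0.002], [-0.007, 0.002, -1.0]]
contact_force: [0.8, 1.3, -0.1]
gripper_width: 0.0171
grasp_force: 31.2
time: 41.25
position: [0.49, 0.3912, 0.1664]
eef_rot: [[0.991, -0.137, 0.001], [-0.137, -0.991, 0.002], [0.0, -0.002, -1.0]]
contact_force: [-0.0, -1.1, 0.4]
gripper_width: 0.0171
grasp_force: 31.2
time: 41.65
position: [0.4903, 0.3862, 0.1668]
eef_rot: [[0.987, 0.162, -0.0], [0.162, -0.987, -0.0], [-0.0, 0.0, -1.0]]
contact_force: [-0.1, -1.0, -0.3]
gripper_width: 0.0172
grasp_force: 31.2
0.57 [492.  424.6 159.1  66.3   9.6]
peg 0.84 [531.2 405.2  54.6   9.3   8.6] hsv [1, 181, 231]
peg 0.83 [528.2 420.2  54.6  10.2   8.7] hsv [23, 161, 183]
peg 0.66 [459.8 257.   38.3  11.2 -74.1] hsv [1, 205, 162]
peg 0.64 [487.2 386.6 115.3  20.    9.4] hsv [110, 170, 179]
pos [490.4 386.5 166.9] offset [  8.3 -37.6 116.8] roll -0.1 q6 2.06 t 41.8 w 0.0172
```

```bash
python3 -m handwheel '{"offset":[[6,-19,15],[4,-19,25],[0,0,30],[0,0,25],[0,0,15],[0,0,6],[0,0,0],[0,0,0],[0,0,0],[0,0,0]],"roll":[0,0,0,0,0,0,0,0,0,0],"jaw":[1,1,1,1,1,1,1,1,0.42,0.42]}' 30
python3 -m handwheel '{"offset":[[0,0,-10],[0,0,-40],[0,0,-40],[-6,38,-40],[-6,38,0],[-6,38,0],[-6,38,0],[-6,38,0],[-6,38,0],[-6,38,0]],"roll":[0,0,0,0,0,0,0,0,0,0],"jaw":[0.42,0.42,0.3,0.3,0.3,0.3,0.3,0.3,0.3,0.3]}' 30
python3 -m handwheel '{"offset":[[-6,38,0],[-6,38,20],[-6,38,30],[0,0,20],[0,0,0]],"roll":[0,0,0,1,0],"jaw":[0.3,0.3,0.3,0.3,0.3]}' 30
python3 - <<'E'
from h import *
b=snapshot("top"); pegs(b,b)
s=get_state();p,q=wristcam(s); print('W');pegs(p,q)
go(496.5,39.3,7,8.5)
cv2.imwrite('pics/t7.png',cv2.resize(b['color'][130:290,100:340],None,fx=3,fy=3))
E
```

```text
time: 42.8
position: [0.4945, 0.4264, 0.0519]
eef_rot: [[0.986, 0.165, 0.002], [0.165, -0.986, 0.001], [0.002, -0.001, -1.0]]
contact_force: [-0.5, -0.3, -0.6]
gripper_width: 0.0247
grasp_force: 0.0
time: 43.8
position: [0.4965, 0.1592, 0.1781]
eef_rot: [[0.986, 0.166, 0.002], [0.166, -0.986, 0.0], [0.002, -0.0, -1.0]]
contact_force: [0.9, -0.1, 0.4]
gripper_width: 0.0297
grasp_force: 0.0
time: 44.3
position: [0.496, 0.044, 0.1055]
eef_rot: [[0.989, 0.146, -0.004], [0.146, -0.989, -0.0], [-0.004, -0.0, -1.0]]
contact_force: [0.3, 0.6, -0.9]
gripper_width: 0.03
grasp_force: 0.0
peg 0.81 [622.7 -29.4 114.1  21.5 -14.1] hsv [15, 124, 117]
peg 0.61 [495.1 425.8 110.3  21.7   8.6] hsv [110, 224, 71]
peg 0.61 [ 326.7 -130.3  108.7   21.9  -44.1] hsv [169, 111, 131]
peg 0.52 [491.9 444.7 109.8  15.2   9.2] hsv [24, 240, 84]
peg 0.51 [657.3  34.6  40.2  17.3  -9.5] hsv [69, 200, 73]
peg 0.47 [474.9  35.3  25.1  17.2   9.1] hsv [150, 4, 130]
peg 0.26 [ 472.7 -462.2  152.    60.8   16.9] hsv [13, 177, 85]
W
peg 0.79 [496.7  41.8 112.   19.8   8.6] hsv [23, 3, 245]
peg 0.73 [604.4 -20.6  81.4  22.4 -13.1] hsv [16, 107, 226]
peg 0.58 [365.3  62.3  18.6   6.7   6.2] hsv [2, 166, 144]
peg 0.42 [334.9 -93.2   9.8   3.4 -81.4] hsv [173, 105, 135]
pos [498.8  45.9 108.5] offset [ -3.6   6.2 101.5] roll 0.1 q6 1.49 t 44.5 w 0.0297
```

View pics/t7.png

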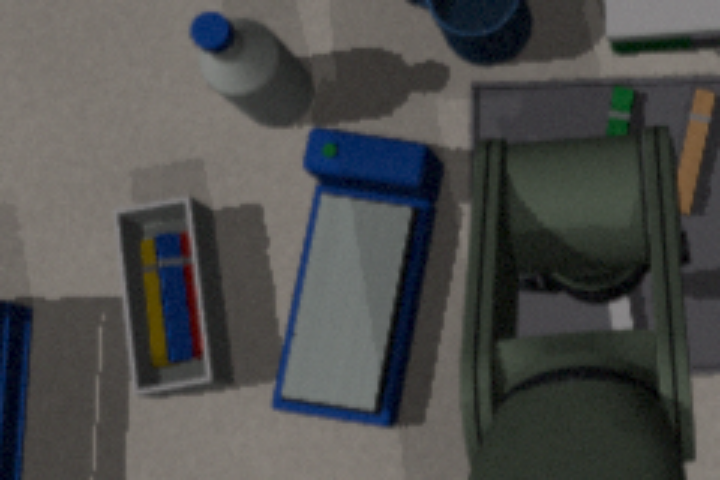

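Crop: the box holds yellow (155,300), blue (178,295) on top and red (193,300). The dock is untouched. Next is white.

```bash
python3 -m handwheel '{"offset":[[-2,3,30],[-2,3,30],[0,0,25],[0,0,12],[0,0,4],[0,0,0],[0,0,0],[0,0,0],[0,0,0],[0,0,0]],"roll":[0,0,0,0,0,0,0,0,0,0],"jaw":[0.3,0.3,0.3,0.3,0.3,0.3,1,1,1,1]}' 30
python3 -m handwheel '{"offset":[[0,0,-20],[0,0,-40],[0,0,-40],[0,0,-40],[5,-40,-20],[5,-40,0],[5,-40,0],[5,-40,0],[5,-40,0],[5,-40,0]],"roll":[0,0,0,0,0,0,0,0,0,0],"jaw":[1,1,1,1,1,1,1,1,1,1]}' 30
python3 -m handwheel '{"offset":[[5,-40,0],[5,-40,0],[5,-40,0],[0,0,0],[0,0,0]],"roll":[0,0,0,-1,0],"jaw":[1,1,1,1,1]}' 30
python3 - <<'E'
from h import *
s=get_state();p,q=wristcam(s)
for d in masks_of(p,'peg_box')[:1]: print(round(d['confidence'],2),rect(q,d['region'],.06))
pegs(p,q,s['position'][2])
go(489.5,442.8,66,9.5)
E
```

```text
time: 45.5
position: [0.4958, 0.0388, 0.0071]
eef_rot: [[0.989, 0.148, 0.003], [0.148, -0.989, 0.0], [0.003, 0.0, -1.0]]
contact_force: [-0.3, 0.7, 7.2]
gripper_width: 0.0175
grasp_force: 31.3
time: 46.5
position: [0.4882, 0.2819, 0.166]
eef_rot: [[0.989, 0.148, 0.0], [0.148, -0.989, -0.0], [0.0, 0.0, -1.0]]
contact_force: [1.1, -0.3, 1.3]
gripper_width: 0.0171
grasp_force: 30.4
time: 47.0
position: [0.4852, 0.4016, 0.1654]
eef_rot: [[0.986, 0.167, -0.001], [0.167, -0.986, -0.001], [-0.001, 0.001, -1.0]]
contact_force: [-0.5, 0.5, -0.4]
gripper_width: 0.0174
grasp_force: 30.4
0.62 [492.2 425.  157.9  66.    9.7]
peg 0.94 [483.  401.9 118.5  20.4   9.7] hsv [38, 7, 239]
peg 0.79 [525.  430.1  54.8   6.8   8.8] hsv [23, 154, 181]
peg 0.75 [548.3 415.4  14.9   7.4  12.7] hsv [2, 149, 167]
peg 0.58 [524.5 420.9  57.8  12.7   7.5] hsv [111, 131, 148]
peg 0.56 [455.9 265.7  41.3  11.9 -74.5] hsv [1, 207, 170]
pos [485.7 400.  165.9] offset [ 10.9 -41.6  99.8] roll -0.0 q6 2.08 t 47.15 w 0.0173
```

```bash
python3 -m handwheel '{"offset":[[6,-21,10],[6,-21,20],[0,0,30],[0,0,25],[0,0,14],[0,0,0],[0,0,0],[0,0,0],[0,0,0],[0,0,0]],"roll":[0,0,0,0,0,0,0,0,0,0],"jaw":[1,1,1,1,1,1,1,0.35,0.35,0.35]}' 30
python3 -m handwheel '{"offset":[[0,0,-40],[0,0,-40],[0,38,-40],[0,38,0],[8,38,0],[8,38,0],[8,38,0],[8,38,0],[8,38,0],[8,38,0]],"roll":[0,0,0,0,0,0,0,0,0,0],"jaw":[0.35,0.3,0.3,0.3,0.3,0.3,0.3,0.3,0.3,0.3]}' 30
python3 -m handwheel '{"offset":[[8,38,0],[8,38,20],[6,38,30],[0,0,20],[0,0,0]],"roll":[0,0,8.5,8.5,2],"jaw":[0.3,0.3,0.3,0.3,0.3]}' 30
python3 - <<'E'
from h import *
b=snapshot("top"); pegs(b,b)
s=get_state();p,q=wristcam(s); print('W');pegs(p,q)
go(623,40.3,7,-9.7)
E
```

```text
time: 48.15
position: [0.491, 0.445, 0.068]
eef_rot: [[0.986, 0.166, 0.002], [0.166, -0.986, 0.001], [0.002, -0.001, -1.0]]
contact_force: [-0.2, -0.6, 0.1]
gripper_width: 0.0275
grasp_force: 0.1
time: 49.15
position: [0.5881, 0.155, 0.1838]
eef_rot: [[0.986, 0.166, 0.001], [0.166, -0.986, 0.0], [0.001, -0.0, -1.0]]
contact_force: [0.4, 0.0, -0.6]
gripper_width: 0.0298
grasp_force: 0.0
time: 49.65
position: [0.6264, 0.046, 0.1099]
eef_rot: [[0.985, -0.17, -0.006], [-0.17, -0.985, -0.0], [-0.006, 0.001, -1.0]]
contact_force: [-0.2, 0.0, -0.4]
gripper_width: 0.0301
grasp_force: 0.0
peg 0.65 [498.2 445.4 114.1  24.7   9.7] hsv [60, 8, 91]
peg 0.63 [621.7 -30.1 110.4  23.5 -12.5] hsv [15, 120, 78]
peg 0.61 [ 327.3 -131.1  110.6   18.9  -44.1] hsv [169, 111, 138]
peg 0.48 [482.4 407.4  64.1   6.6   9. ] hsv [172, 210, 76]
peg 0.43 [7.631e+02 2.039e+02 1.025e+02 6.550e+01 7.000e-01] hsv [106, 142, 40]
W
peg 0.62 [620.9 -24.2 111.7  23.5 -12.9] hsv [16, 106, 187]
peg 0.6 [623.9  43.8 113.6  18.8 -10.1] hsv [67, 145, 157]
pos [628.7  47.8 113.8] offset [ -4.5   8.3 106.8] roll 0.3 q6 1.79 t 49.85 w 0.03
```

```bash
python3 -m handwheel '{"offset":[[-2,4,30],[-2,3,30],[0,0,25],[0,0,15],[0,0,6],[0,0,0],[0,0,0],[0,0,0],[0,0,0],[0,0,0]],"roll":[0,0,0,0,0,0,0,0,0,0],"jaw":[0.3,0.3,0.3,0.3,0.3,0.3,1,1,1,1]}' 30
python3 -m handwheel '{"offset":[[0,0,-20],[0,0,-40],[0,0,-40],[0,0,-40],[-18,-36,-20],[-18,-36,0],[-18,-36,0],[-18,-36,0],[-18,-36,0],[-18,-36,0]],"roll":[0,0,0,0,0,0,0,0,0,0],"jaw":[1,1,1,1,1,1,1,1,1,1]}' 30
python3 -m handwheel '{"offset":[[-18,-36,0],[-18,-36,-10],[0,0,-10],[0,0,0],[0,0,0],[0,0,0]],"roll":[0,0,-8.5,-8.5,-2.5,0],"jaw":[1,1,1,1,1,1]}' 30
python3 - <<'E'
from h import *
s=get_state();p,q=wristcam(s)
for d in masks_of(p,'peg_box')[:1]: print(round(d['confidence'],2),rect(q,d['region'],.06))
pegs(p,q,s['position'][2])
go(495.3,408.2,66,9.5)
cv2.imwrite('pics/w8.png',cv2.resize(p['color'][60:300,160:400],None,fx=2.4,fy=2.4))
E
```

```text
time: 50.85
position: [0.624, 0.0415, 0.0084]
eef_rot: [[0.986, -0.165, 0.003], [-0.165, -0.986, 0.0], [0.003, -0.001, -1.0]]
contact_force: [-0.3, 0.9, 5.8]
gripper_width: 0.0172
grasp_force: 32.2
time: 51.85
position: [0.5513, 0.2735, 0.1671]
eef_rot: [[0.986, -0.165, -0.0], [-0.165, -0.986, -0.0], [0.0, 0.0, -1.0]]
contact_force: [0.7, 0.1, 0.9]
gripper_width: 0.0173
grasp_force: 31.6
time: 52.45
position: [0.5282, 0.3491, 0.187]
eef_rot: [[0.985, 0.174, -0.0], [0.174, -0.985, -0.0], [-0.0, 0.0, -1.0]]
contact_force: [-0.4, 0.3, -0.1]
gripper_width: 0.0172
grasp_force: 31.6
0.69 [494.5 421.2 163.   74.9   9.1]
peg 0.83 [549.9 390.8  55.5   8.8   9.4] hsv [112, 136, 129]
peg 0.76 [553.8 384.5  52.6   6.2  10.3] hsv [1, 165, 167]
peg 0.65 [547.5 400.8  57.5  12.4   9.8] hsv [40, 13, 183]
peg 0.64 [525.2 349.4 116.8  20.3   9.9] hsv [67, 139, 139]
pos [528.4 348.9 186.9] offset [-22.3 -64.1 120.9] roll 0.5 q6 1.96 t 52.6 w 0.017
```

View pics/w8.png

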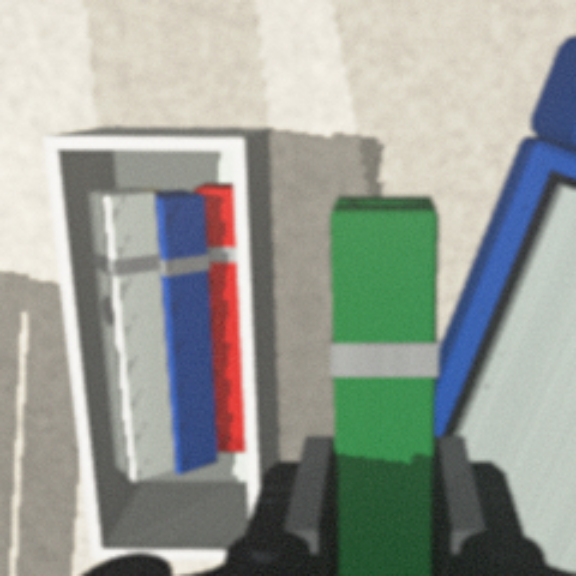

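Crop: white sits over yellow in the left lane (125,330), blue is in the middle (185,330), and red is on the right (222,320). Green goes on top of red.

```bash
python3 -m handwheel '{"offset":[[-10,-32,10],[-10,-32,20],[0,0,30],[0,0,30],[0,0,20],[0,0,10],[0,0,0],[0,0,0],[0,0,0],[0,0,0]],"roll":[0.5,0,0,0,0,0,0,0,0,0],"jaw":[1,1,1,1,1,1,1,1,0.35,0.35]}' 30
python3 -m handwheel '{"offset":[[0,0,-10],[0,0,-40],[0,0,-40],[0,38,-30],[0,38,0],[4,38,0],[4,38,0],[4,38,0],[4,38,0],[4,38,0]],"roll":[0,0,0,0,0,0,0,0,0,0],"jaw":[0.35,0.35,0.3,0.3,0.3,0.3,0.3,0.3,0.3,0.3]}' 30
python3 -m handwheel '{"offset":[[6,38,0],[6,38,0],[6,38,20],[6,38,30],[6,30,20],[0,0,0]],"roll":[0,0,8.5,8.5,5,0],"jaw":[0.3,0.3,0.3,0.3,0.3,0.3]}' 30
python3 - <<'E'
from h import *
b=snapshot("top"); pegs(b,b)
s=get_state();p,q=wristcam(s); print('W');pegs(p,q)
go(621.5,-30,7,-12.7)
E
```

```text
time: 53.6
position: [0.4986, 0.4092, 0.0685]
eef_rot: [[0.986, 0.165, 0.002], [0.165, -0.986, 0.002], [0.002, -0.001, -1.0]]
contact_force: [0.5, -0.8, -0.6]
gripper_width: 0.0278
grasp_force: 0.0
time: 54.6
position: [0.5621, 0.1483, 0.1886]
eef_rot: [[0.986, 0.166, 0.002], [0.166, -0.986, 0.0], [0.002, -0.0, -1.0]]
contact_force: [0.5, -0.2, 0.3]
gripper_width: 0.0304
grasp_force: 0.0
time: 55.2
position: [0.6055, -0.0316, 0.115]
eef_rot: [[0.975, -0.221, -0.005], [-0.221, -0.975, -0.001], [-0.004, 0.002, -1.0]]
contact_force: [-0.6, 0.6, -0.2]
gripper_width: 0.03
grasp_force: 0.0
peg 0.84 [498.7 445.5 113.1  25.1   8.7] hsv [60, 8, 88]
peg 0.8 [502.2 414.1 110.5  12.9   9.7] hsv [70, 203, 74]
peg 0.68 [ 339.8 -143.9   74.6   20.1  -44.3] hsv [169, 112, 140]
peg 0.49 [494.7 426.5 110.9  12.4  10.4] hsv [109, 218, 62]
peg 0.38 [335.5 115.6  29.6  10.4 -76.9] hsv [1, 210, 114]
W
peg 0.7 [620.7 -26.7 111.2  19.3 -13.5] hsv [16, 104, 229]
pos [607.8 -27.2 118.7] offset [ 1.370e+01 -1.000e-01  1.117e+02] roll 0.3 q6 1.72 t 55.4 w 0.0303
```

```bash
python3 -m handwheel '{"offset":[[6,-1,30],[7,0,30],[0,0,25],[0,0,20],[0,0,7],[0,0,0],[0,0,0],[0,0,0],[0,0,0],[0,0,0]],"roll":[0,0,0,0,0,0,0,0,0,0],"jaw":[0.3,0.3,0.3,0.3,0.3,0.3,1,1,1,1]}' 30
python3 -m handwheel '{"offset":[[0,0,-20],[0,0,-40],[0,0,-40],[0,0,-40],[-19,-38,-20],[-19,-38,0],[-19,-38,0],[-19,-38,0],[-19,-38,0],[-19,-38,0]],"roll":[0,0,0,0,0,0,0,0,0,0],"jaw":[1,1,1,1,1,1,1,1,1,1]}' 30
python3 -m handwheel '{"offset":[[-19,-38,0],[-19,-38,0],[-19,-38,-10],[-9,-18,-10],[0,0,0],[0,0,0],[0,0,0]],"roll":[0,0,-8.5,-8.5,-5.3,0,0],"jaw":[1,1,1,1,1,1,1]}' 30
python3 - <<'E'
from h import *
s=get_state();p,q=wristcam(s)
for d in masks_of(p,'peg_box')[:1]: print(round(d['confidence'],2),rect(q,d['region'],.06))
pegs(p,q,s['position'][2])
go(492.5,425,66,9.5)
E
```

```text
time: 56.4
position: [0.6209, -0.0298, 0.0067]
eef_rot: [[0.976, -0.216, 0.003], [-0.216, -0.976, 0.0], [0.003, -0.001, -1.0]]
contact_force: [-0.3, 0.8, 4.8]
gripper_width: 0.017
grasp_force: 32.5
time: 57.4
position: [0.5571, 0.2187, 0.1653]
eef_rot: [[0.976, -0.216, 0.0], [-0.216, -0.976, -0.0], [0.0, 0.0, -1.0]]
contact_force: [0.1, -0.2, 0.0]
gripper_width: 0.017
grasp_force: 31.7
time: 58.1
position: [0.5189, 0.3591, 0.1849]
eef_rot: [[0.986, 0.168, -0.0], [0.168, -0.986, -0.001], [-0.001, 0.001, -1.0]]
contact_force: [-0.8, -1.4, -0.3]
gripper_width: 0.0171
grasp_force: 31.7
0.92 [493.3 421.8 160.6  72.3   9.6]
peg 0.94 [515.9 359.1 115.3  20.9   9.7] hsv [15, 108, 203]
peg 0.76 [545.7 390.1  56.2   8.6   9.6] hsv [66, 134, 148]
peg 0.56 [542.4 405.8  57.2  12.2   9.7] hsv [41, 13, 179]
peg 0.47 [485.5 237.9  13.3   6.2  55.3] hsv [1, 204, 144]
pos [519.2 358.8 184.9] offset [-15.1 -69.8 118.8] roll 0.2 q6 1.99 t 58.25 w 0.0172
```

```bash
python3 -m handwheel '{"offset":[[-6,-35,10],[-6,-35,20],[0,0,30],[0,0,30],[0,0,20],[0,0,12],[0,0,0],[0,0,0],[0,0,0],[0,0,0]],"roll":[0,0,0,0,0,0,0,0,0,0],"jaw":[1,1,1,1,1,1,1,1,0.4,0.4]}' 30
python3 -m handwheel '{"offset":[[0,0,-10],[0,0,-40],[0,0,-40],[0,38,-30],[0,38,0],[0,0,0],[0,0,0]],"roll":[0,0,0,0,0,0,0],"jaw":[0.4,0.4,0.3,0,-1,-1,-1]}' 30
python3 - <<'E'
from h import *
b=snapshot("top"); pegs(b,b)
s=get_state();p,q=wristcam(s); print('W')
for d in masks_of(p,'peg_box')[:1]: print(round(d['confidence'],2),rect(q,d['region'],.06))
pegs(p,q,.05)
go(492.4,425,100,9.5)
cv2.imwrite('pics/w9.png',p['color'])
E
```

```text
time: 59.25
position: [0.496, 0.4269, 0.0645]
eef_rot: [[0.985, 0.17, 0.002], [0.17, -0.985, 0.002], [0.002, -0.001, -1.0]]
contact_force: [-0.2, 0.0, -0.5]
gripper_width: 0.0258
grasp_force: 0.0
time: 59.95
position: [0.5085, 0.3512, 0.1843]
eef_rot: [[0.986, 0.169, 0.001], [0.169, -0.986, 0.001], [0.001, -0.001, -1.0]]
contact_force: [-0.3, -0.1, -0.4]
gripper_width: 0.0833
grasp_force: 0.0
peg 0.66 [ 327.1 -131.2  110.3   19.5  -46.8] hsv [169, 113, 119]
peg 0.65 [341.9  95.5  76.7  14.8 -74.3] hsv [2, 199, 122]
W
peg 0.96 [500.4 406.1 110.3  15.4   9.9] hsv [64, 114, 132]
peg 0.87 [494.2 441.5 112.1  16.8   9.5] hsv [38, 14, 168]
peg 0.74 [494.6 422.9 114.5  21.5  10. ] hsv [15, 106, 182]
pos [507.9 352.5 182.6] offset [ -2.8 -74.1  82.6] roll 0.4 q6 1.99 t 60.2 w 0.0854
```

View pics/w9.png

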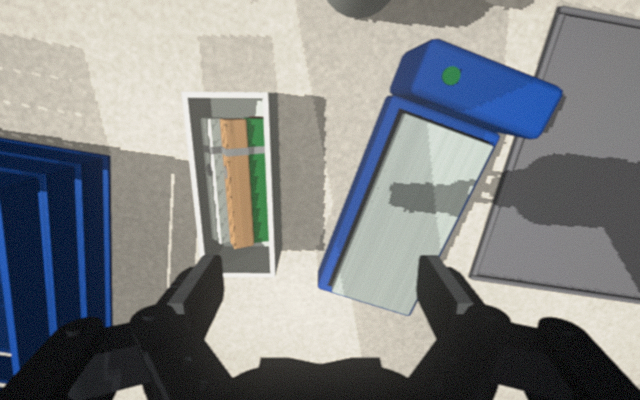

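Wrist view: wood (237,180), green (257,180) and white (213,180) lie on top inside the box, below the rim, and the tray holds no pegs. Next I'll locate the rim and plate corners precisely and then grip the box.

```bash
python3 -m handwheel '{"offset":[[-1,-37,0],[-2,-37,0],[0,0,20],[0,0,20],[0,0,0],[0,0,0]],"roll":[0.3,0,0,0,0,0],"jaw":[-1,-1,-1,-1,-1,-1]}' 30
python3 - <<'E'
from h import *
im=cv2.imread('pics/w9.png')
a=snapshot("scene")
s=get_state();p,q=wristcam(s)
cv2.imwrite('pics/w10.png',p['color'])
for d in masks_of(p,'peg_box')[:1]: print(rect(q,d['region'],.06))
for d in masks_of(p,'plate_top')[:1]: print(rect(q,d['region'],.05))
print([(np.round(d['point'],3).tolist(),round(d['confidence'],2)) for n in('peg_box','plate_top') for c in (p,a) for d in spot_point(c,n)[:1]])
go(492.4,425,15,9.5)
E
```

```text
time: 60.8
position: [0.4927, 0.4245, 0.1428]
eef_rot: [[0.986, 0.166, -0.001], [0.166, -0.986, -0.001], [-0.001, 0.001, -1.0]]
contact_force: [0.5, 0.2, 0.2]
gripper_width: 0.0853
grasp_force: 0.0
[492.4 425.5 159.1  66.4   9.6]
[496.  272.3 154.9  84.7  -9.3]
[([0.502, 0.408, 0.031], 0.66), ([0.494, 0.423, 0.001], 0.87), ([0.488, 0.267, 0.05], 0.58), ([0.484, 0.267, 0.05], 0.63)]
pos [493.1 424.  143.7] offset [ -0.7  -1.  128.7] roll 0.0 q6 2.1 t 61.2 w 0.0854
```

View pics/w10.png

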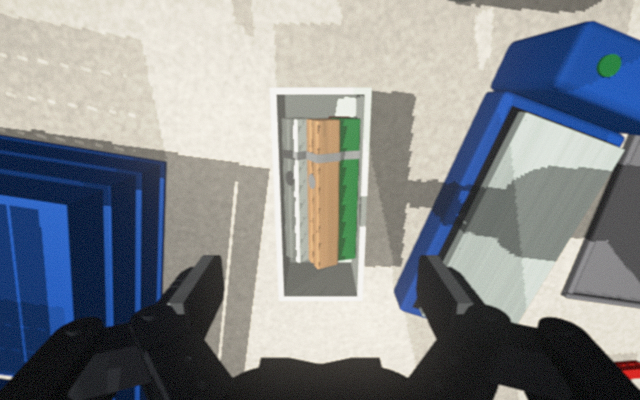

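```bash
python3 - <<'E'
from h import *
s=get_state();p,q=wristcam(s);b=snapshot("top");a=snapshot("scene")
H=np.eye(4);H[:3,:3]=[[.986,.169,.001],[.169,-.986,.001],[.001,-.001,-1]];H[:3,3]=[.5079,.3525,.1826]
C=np.linalg.inv(H@np.array(p['hand_eye']));w=dict(p);w['R']=C[:3,:3];w['t']=C[:3,3]
def gray(im,roi):  # silver plate: low saturation bright region in roi
    h=cv2.cvtColor(im,cv2.COLOR_BGR2HSV);m=((h[...,1]<50)&(h[...,2]>70)).astype(np.uint8)
    k=np.zeros_like(m);cv2.fillPoly(k,[np.array(roi,np.int32)],1);return m*k
print(rect(w,gray(cv2.imread('pics/w9.png'),[(397,104),(497,143),(415,322),(322,290)])>0,.05))
c=np.array([(322,195),(415,207),(378,412),(283,400)])/3+[100,130]
for nm,P,px in(('W',w,[(404,111),(494,144),(411,314),(332,290)]),('T',b,c)):
    X=plane(P,px,.05)[:,:2]*1000; (cx,cy)=X.mean(0); print(nm,X.mean(0).round(1),np.linalg.norm(np.diff(X,axis=0),axis=1).round(0),[round(np.degrees(np.arctan2(*(X[i]-X[j])[::-1])),1) for i,j in((0,3),(1,2))])
E
python3 -m handwheel '{"offset":[[-1,-1,30],[0,0,30],[0,0,30],[0,0,25],[0,0,10],[0,0,4],[0,0,0],[0,0,0]],"roll":[0,0,0,0,0,0,0,0],"jaw":[-1,-1,-1,-1,-1,-1,-1,-1]}' 60
python3 -m handwheel '{"offset":[[0,0,0],[0,0,0],[0,0,0],[0,0,0],[0,0,0],[0,0,0],[0,0,0]],"roll":[0,0,0,0,0,0,0],"jaw":[-0.7,-0.4,0,0,0,0,0]}' 60
```

```text
[485.2 268.2 182.3  97.8 -11.1]
W [487.3 270.6] [ 81. 174.  81.] [np.float64(-9.0), np.float64(-8.7)]
T [485.5 264.2] [ 81. 177.  81.] [np.float64(-8.9), np.float64(-9.0)]
time: 62.15
position: [0.4925, 0.4255, 0.0155]
eef_rot: [[0.986, 0.166, 0.002], [0.166, -0.986, 0.002], [0.002, -0.001, -1.0]]
contact_force: [-0.3, -0.9, 0.6]
gripper_width: 0.0852
grasp_force: 0.0
time: 62.85
position: [0.4924, 0.4253, 0.0156]
eef_rot: [[0.986, 0.166, 0.002], [0.166, -0.986, 0.001], [0.002, -0.001, -1.0]]
contact_force: [-0.4, -0.1, 6.7]
gripper_width: 0.0652
grasp_force: 68.3
```

```bash
python3 -m handwheel '{"offset":[[0,0,-5],[0,0,-10],[0,0,-15],[0,0,-20],[0,0,-20],[0,0,-20],[0,0,-20],[0,0,-10],[0,0,0],[0,0,0]],"roll":[0,0,0,0,0,0,0,0,0,0],"jaw":[0,0,0,0,0,0,0,0,0,0]}' 60
python3 -m handwheel '{"offset":[[-3,15,0],[-5,25,0],[-5,25,0],[-5,25,0],[-5,25,0],[-5,25,0],[-3,13,0],[0,0,0],[0,0,0],[0,0,0]],"roll":[0,0,0,0,0,0,0,6,7,5.7],"jaw":[0,0,0,0,0,0,0,0,0,0]}' 60
python3 - <<'E'
from h import *
go(486.8,269.5,75,-9.1)
s=get_state();p,q=wristcam(s);a=snapshot("scene");b=snapshot("top")
cv2.imwrite('pics/s11.png',cv2.resize(a['color'][140:320,330:530],None,fx=3.3,fy=3.3))
for nm,c,k in(('W',p,q),('S',a,a),('T',b,b)):
  for n in('peg_box','plate_top'):print(nm,n,[(np.round(d['point'],3).tolist(),round(d['confidence'],2)) for d in spot_point(c,n)[:1]])
  for d in masks_of(c,'peg_box')[:1]: print(rect(k,d['region'],.045+s['position'][2]))
E
```

```text
time: 63.85
position: [0.4913, 0.4245, 0.1336]
eef_rot: [[0.986, 0.165, -0.001], [0.165, -0.986, -0.001], [-0.001, 0.001, -1.0]]
contact_force: [-0.0, -0.4, -3.8]
gripper_width: 0.0653
grasp_force: 67.6
time: 64.85
position: [0.4861, 0.2682, 0.1335]
eef_rot: [[0.986, -0.164, -0.001], [-0.164, -0.986, -0.0], [-0.001, 0.001, -1.0]]
contact_force: [-0.6, -0.3, -3.7]
gripper_width: 0.0653
grasp_force: 68.0
pos [486.1 268.2 133.5] offset [ 0.5 -1.4 58.5] roll -0.4 q6 2.22 t 64.85 w 0.0653
W peg_box []
W plate_top []
[515.1 263.9 100.3  65.2  -9.6]
S peg_box [([0.488, 0.267, 0.117], 0.91)]
S plate_top [([0.486, 0.271, 0.049], 0.64)]
[569.8 258.7 106.5  71.4  -8.2]
T peg_box [([0.486, 0.265, 0.12], 0.82)]
T plate_top [([0.486, 0.273, 0.05], 0.89)]
[545.  239.6  91.1  48.8  42. ]
```

View pics/s11.png

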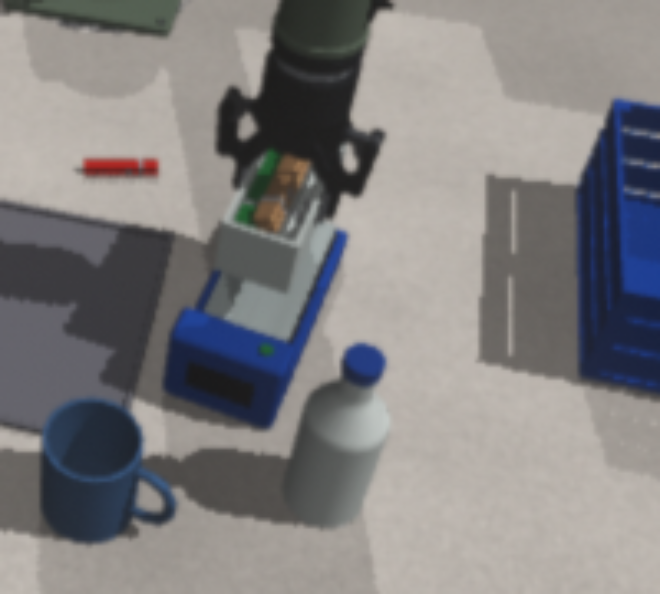

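Scene crop: the box (265,240) is held level above the silver plate (290,270), clear of the tower, with the pegs inside. I'll lower it with a small +y correction.

```bash
python3 -m handwheel '{"offset":[[0,-3,10],[0,0,20],[0,0,20],[0,0,9],[0,0,3],[0,0,0],[0,0,0]],"roll":[-0.3,0,0,0,0,0,0],"jaw":[0,0,0,0,0,0,0]}' 60
python3 - <<'E'
from h import *
go(486.5,271,53.5,-9.2)
s=get_state();p,q=wristcam(s);a=snapshot("scene");b=snapshot("top")
cv2.imwrite('pics/s12.png',np.hstack([cv2.resize(a['color'][170:290,370:470],None,fx=4,fy=4),cv2.resize(b['color'][165:285,180:260],(320,480))]))
for nm,c,k in(('S',a,a),('T',b,b)):
  for n in('peg_box','plate_top','dock'):print(nm,n,[(np.round(d['point'],3).tolist(),round(d['confidence'],2)) for d in spot_point(c,n)[:1]])
E
```

```text
time: 66.15
position: [0.4876, 0.2721, 0.0728]
eef_rot: [[0.988, -0.154, 0.002], [-0.154, -0.988, 0.001], [0.001, -0.001, -1.0]]
contact_force: [1.0, -0.8, -4.1]
gripper_width: 0.0654
grasp_force: 68.1
pos [487.6 272.1  72.8] offset [-0.9  1.3 19.3] roll 0.3 q6 2.21 t 66.15 w 0.0654
S peg_box [([0.488, 0.273, 0.06], 0.88)]
S plate_top [([0.743, 0.157, -0.002], 0.56)]
S dock [([0.486, 0.271, -0.0], 0.64)]
T peg_box [([0.487, 0.27, 0.058], 0.75)]
T plate_top [([0.488, 0.273, 0.048], 0.65)]
T dock [([0.487, 0.27, 0.002], 0.87)]
```

View pics/s12.png

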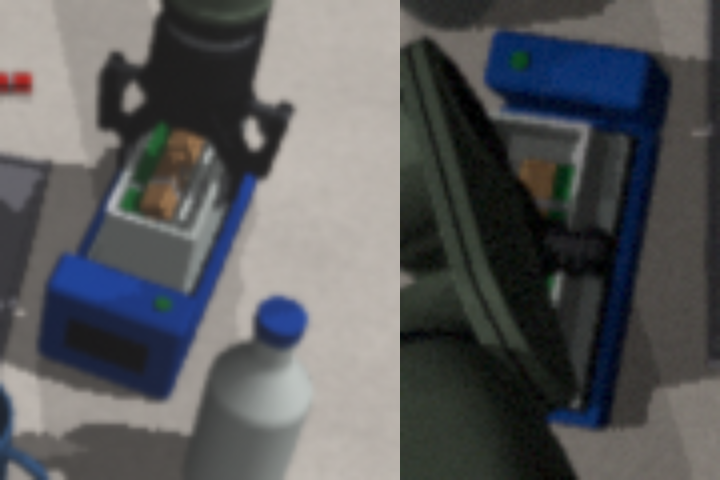

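The box sits centred over the plate; the box and dock estimates agree to about 2 mm. I'll lower it and press.

```bash
python3 -m handwheel '{"offset":[[-0.6,0.6,2],[0,0,2],[0,0,2],[0,0,2],[0,0,2],[0,0,2],[0,0,0],[0,0,0]],"roll":[0.2,0,0,0,0,0,0,0],"jaw":[0,0,0,0,0,0,0,0]}' 60
python3 -m handwheel '{"offset":[[0,0,2],[0,0,2],[0,0,1],[0,0,1],[0,0,0],[0,0,0]],"roll":[0,0,0,0,0,0],"jaw":[0,0,0,0,0,0]}' 60
python3 -m handwheel '{"offset":[[0,0,1],[0,0,1],[0,0,0],[0,0,0],[0,0,0]],"roll":[0,0,0,0,0],"jaw":[0,0,0,0,0]}' 60
```

```text
time: 67.4
position: [0.4863, 0.2713, 0.0605]
eef_rot: [[0.987, -0.158, 0.0], [-0.158, -0.987, 0.0], [0.0, -0.0, -1.0]]
contact_force: [-3.1, -0.7, 2.3]
gripper_width: 0.0653
grasp_force: 69.2
time: 68.0
position: [0.4863, 0.2713, 0.055]
eef_rot: [[0.987, -0.158, 0.0], [-0.158, -0.987, 0.0], [0.0, -0.0, -1.0]]
contact_force: [-4.7, -1.8, 10.4]
gripper_width: 0.0656
grasp_force: 69.8
time: 68.5
position: [0.4863, 0.2713, 0.0535]
eef_rot: [[0.988, -0.158, 0.001], [-0.158, -0.988, 0.0], [0.001, -0.0, -1.0]]
contact_force: [-5.0, -2.3, 13.1]
gripper_width: 0.0656
grasp_force: 70.2
```

```bash
python3 -m handwheel '{"offset":[[0,0,1],[0,0,1],[0,0,0],[0,0,0],[0,0,0]],"roll":[0,0,0,0,0],"jaw":[0,0,0,0,0]}' 60
python3 -m handwheel '{"offset":[[0,0,1],[0,0,1],[0,0,0],[0,0,0],[0,0,0]],"roll":[0,0,0,0,0],"jaw":[0,0,0,0,0]}' 60
```

```text
time: 69.0
position: [0.4864, 0.2713, 0.0534]
eef_rot: [[0.987, -0.158, 0.001], [-0.158, -0.987, 0.0], [0.001, -0.001, -1.0]]
contact_force: [-8.4, -3.8, 25.2]
gripper_width: 0.0657
grasp_force: 71.4
time: 69.5
position: [0.4864, 0.2713, 0.0533]
eef_rot: [[0.987, -0.158, 0.002], [-0.158, -0.988, 0.001], [0.002, -0.001, -1.0]]
contact_force: [-11.6, -6.0, 37.8]
gripper_width: 0.0657
grasp_force: 73.0
```

Hard stop at z 53.4 mm with force rising to 38 N, so the plate is fully down. I'll ease up to the balance height, release and withdraw.

```bash
python3 -m handwheel '{"offset":[[0,0,0],[0,0,0],[0,0,-2],[0,0,-2],[0,0,-2],[0,0,-2],[0,0,-2],[0,0,-2],[0,0,0],[0,0,0]],"roll":[0,0,0,0,0,0,0,0,0,0],"jaw":[0,0,0,0,0,0,0,0,0,0]}' 60
python3 -m handwheel '{"offset":[[0,0,0],[0,0,0],[0,0,0],[0,0,0],[0,0,0],[0,0,0],[0,0,0],[0,0,0]],"roll":[0,0,0,0,0,0,0,0],"jaw":[-0.45,-0.55,-0.6,-0.7,-0.8,-1,-1,-1]}' 30
python3 -m handwheel '{"offset":[[0,0,-10],[0,0,-20],[0,0,-30],[0,0,-40],[0,0,-40],[0,0,-40],[-10,40,0],[-10,40,0],[-10,40,0],[-10,40,0]],"roll":[0,0,0,0,0,0,0,0,0,0],"jaw":[-1,-1,-1,-1,-1,-1,-1,-1,-1,-1]}' 30
python3 -m handwheel '{"offset":[[-10,40,0],[-10,40,0],[-10,40,0],[-10,40,0],[0,0,0],[0,0,0]],"roll":[0,0,0,0,0,0],"jaw":[-1,-1,-1,-1,-1,-1]}' 30
python3 - <<'E'
from h import *
a=snapshot("scene");b=snapshot("top")
cv2.imwrite('pics/t13.png',b['color'])
for nm,c,k in(('S',a,a),('T',b,b)):
  for n in('peg_box','plate_top','dock','lid','mat','soap'):print(nm,n,[(np.round(d['point'],3).tolist(),round(d['confidence'],2)) for d in spot_point(c,n)[:1]])
  for d in masks_of(c,'peg_box')[:1]: print(rect(k,d['region'],.108))
pegs(b,b)
E
```

```text
time: 70.5
position: [0.4863, 0.2713, 0.06]
eef_rot: [[0.987, -0.158, 0.0], [-0.158, -0.987, -0.0], [0.0, 0.0, -1.0]]
contact_force: [-2.6, -0.9, 2.8]
gripper_width: 0.0654
grasp_force: 69.2
time: 71.3
position: [0.4863, 0.2713, 0.0601]
eef_rot: [[0.987, -0.158, 0.0], [-0.158, -0.987, -0.0], [0.0, 0.0, -1.0]]
contact_force: [0.2, 0.4, 0.2]
gripper_width: 0.0852
grasp_force: 0.0
time: 72.3
position: [0.4207, 0.1183, 0.241]
eef_rot: [[0.988, -0.157, 0.001], [-0.157, -0.988, 0.0], [0.001, -0.0, -1.0]]
contact_force: [-0.1, -0.8, 0.0]
gripper_width: 0.0856
grasp_force: 0.0
time: 72.9
position: [0.3568, -0.0325, 0.2409]
eef_rot: [[0.987, -0.16, 0.002], [-0.16, -0.987, 0.0], [0.002, -0.001, -1.0]]
contact_force: [-0.2, -1.1, 0.8]
gripper_width: 0.0855
grasp_force: 0.0
S peg_box [([0.489, 0.27, 0.048], 0.59)]
S plate_top [([0.488, 0.27, 0.05], 0.49)]
S dock [([0.482, 0.27, -0.002], 0.81)]
S lid [([0.487, 0.271, 0.049], 0.73)]
S mat [([0.545, -0.27, -0.002], 0.83)]
S soap [([0.488, -0.108, 0.009], 0.68)]
[510.8 271.7 205.4  73.4  -9.2]
T peg_box [([0.485, 0.27, 0.052], 0.57)]
T plate_top [([0.489, 0.272, 0.051], 0.66)]
T dock [([0.485, 0.271, 0.0], 0.7)]
T lid [([0.545, -0.269, 0.006], 0.66)]
T mat [([0.55, -0.266, -0.0], 0.85)]
T soap [([0.485, -0.103, 0.006], 0.7)]
[486.3 262.3 162.2  81.7  -9.3]
peg 0.78 [496.9 284.2 117.8  22.7  -9.2] hsv [15, 129, 76]
peg 0.74 [496.8 305.  117.7  20.   -8.2] hsv [45, 9, 71]
peg 0.71 [493.6 266.6 117.4  12.7  -9.2] hsv [67, 161, 39]
peg 0.55 [ 358.7 -162.2   21.9   16.1  -46.9] hsv [169, 113, 123]
peg 0.53 [340.7  96.4  70.8  16.1 -72.6] hsv [1, 217, 113]
```

View pics/t13.png

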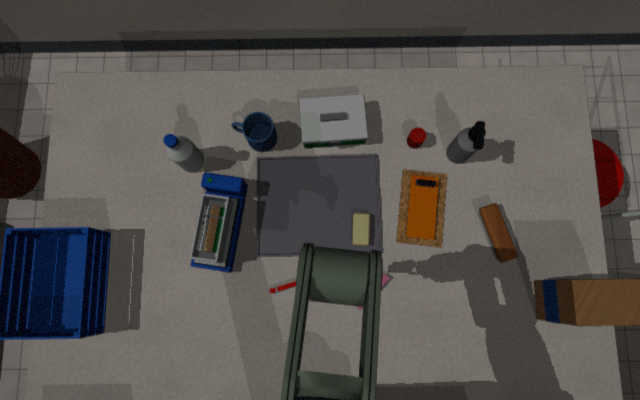

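The final top view shows the box on the plate at (217,228) with the pegs inside, the lid on the mat at (422,208), and the soap (361,229) and bystanders where they were. Handing in.

```bash
python3 -c "
from cell import *
print(job_done())"
```

```text
the job is handed in; nothing more can be done
None
```

Handed in at about 73 s: the lid was tipped off (after one level lift that I set back and redid) and lies right way up on the middle of the mat, all six pegs are in the box, and the box was pressed down to the plate's stop, then left standing centred on it.

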